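# Open the screw press and take out the strip bundle

## Robot

A 6-joint arm with a two-finger parallel gripper is mounted at the origin on a cart in front of the work surface, level with it; the furniture and walls round the work are solid. World frame = base frame: x ahead of the robot, y to its left, z up, the work surface at z = 0. Lengths are in m, angles in rad, forces in N, time in s.
With the tool pointing down it reaches from about 0.375 to 0.9 m from the base axis. Payload 3.1 kg.
Tool frame: the origin (TCP) lies midway between the tips of the shut fingers; the grasp point (between the pads) lies 19 mm behind it; z points along the fingers, y is the direction in which the jaws open and shut (so a half turn about z gives the same grasp; the last joint's range is limited). The gripper opens to 85 mm and grips with 20 to 120 N. Pads are 22 mm wide; open, the fingers measure 114 mm over their backs; the gripper's body (76 mm by 85 mm) begins 54 mm behind the grasp point. The pads swing forward as they close: fully open they stand 13 mm farther back than shut.
Start: joints at [-1.5, 0.527, 1.433, -0, 1.181, -0.178], TCP at [0.154, -0.606, 0.231] pointing down, gripper open.
Joint ranges: [-3.08, 3.08], [-0.75, 2.2], [0.22, 2.44], [-1.43, 4.57], [0, 2.65], [-2.85, 2.85]. Speed limits (rad/s): [2.79, 2.79, 3.14, 3.14, 3.14, 3.14].

## Interface

Orientations are given as a unit quaternion [x, y, z, w].
In Python, from station import manip gives the robot as it stands.
- The arm moves only by the tool servo_tool, never from a script. Its argument "motion" is a list of rows, each a list of 7 numbers: the shift along the tool's x, y, z in mm, then the turn, a rotation vector about the tool's x, y, z in rad, then the opening, from -1 (shut) to 1 (fully open), so that 0 is half open. In form: [[x, y, z, rx, ry, rz, hand], ...]. A call has 1 to 12 rows; each row shifts and turns the pose as measured when the row begins, along the tool's axes as they then stand; what a row does not reach is not made up. A row lasts 1/12 s, in which the tool goes at most 41.7 mm and 7.16 degrees, less where a joint would pass 70% of its speed; a pose out of reach is approached as far as the arm can. A call with a gripper value outside its range is refused whole. The fingers move at their own pace and stop on an object; "grip_force" is the grip in N (left out, the last holds). Time passes only in rows, so rows that do not move let the fingers close. It gives the time, the measured TCP pose, the force and the opening at its end, in the units of the state.
- manip.sense(): the state, without advancing time (a new reading comes with each control period).
- manip.snapshot(name): name is "side" or "top"; returns a dict with "frame" (480x640x3 uint8, red, green, blue), "mtx" (3x3 intrinsics, pixels), "world_from_camera" (4x4, takes a point from camera to world coordinates). Camera axes: x right, y up, looking along -z (the intrinsics and any distortion apply to the point x, -y, -z); pixel columns grow to the right and rows downward; lengths in m; the calibration is good to about 2 mm. A picture is of the moment at which its call begins. There is no depth.
- manip.sign_off(): hands the job in, once; it reports no verdict.
The state is a dict: "t": time; "q": joint angles; "qd": joint speeds; "tau": joint torques, N m; "tcp_pos": TCP position; "tool_rot": TCP orientation; "force": force on the tool from outside, world axes, zero at the start; "ft_torque": the same for the moment, N m; "finger_gap": opening from 0.0 (shut) to 1.0 (fully open).
Only numpy, scipy, OpenCV 4.12 (cv2) and the standard library are available. Lean on these libraries where they do the work, as an engineer would, in place of code of your own. Each camera call takes 0.05 s, during which the arm holds its last target.

## Task

Turn the press's handwheel counter-clockwise (seen from above) until its spindle has come all the way up and sits snug against its top stop; let your hand ride up with the wheel, without dragging it up, bearing down on it or forcing it at the stop. Then draw the freed bundle of black carrier strips out from under the foot and lay it flat, lengthwise and fully on the grey tray, leaving everything else where it is and the press open.

Things in the scene. Friction and masses are not known exactly. Their poses are not given: they have to be found in the camera images.
- press: grey bench screw press, fixed. Origin on the bench under the vertical spindle axis. Base plate 100 (x) by 235 (y) by 20 mm, y = -155 to +80. A column at y = +41 to +75 carries a 44 mm wide arm over the work, 124 to 152 mm up, y = -26 to +79; a brass nut on the arm reaches 165 mm. Brass top stop under the arm: setting unknown, met 12 to 18 mm above the lowest spindle position.
- base_front (a point): middle of the front (-y) upper edge of the press's base plate, 20 mm above the bench. Two steel side guides (10 mm high on the base, 53 mm apart inside, press y = -30 to +30) keep the bundle straight: it comes out along the press's -y direction.
- wheel_mid (a point): centre of the black handwheel (diameter 56, 16 mm thick), 188 mm up with the spindle lowest, at most 4 mm more at the start. Grip it from above across the rim. Counter-clockwise from above it rises on a coarse thread of unmarked lead (3 to 10 mm per rad); takes about 0.25 N m to turn and stays where it is left. At the stop it rises no more, so a hand that still rises is pulled down.
- foot_face (a point): centre of the underside of the round rubber-faced foot (diameter 38 mm) at the lower end of the spindle. It is sprung: it stays down on the bundle for the first few millimetres of the wheel's rise, then lifts with it.
- nut (a joint): displacement of the press's spring-seated nut along the spindle, m (15 N per mm). Near 0 unloaded; + when the wheel is pulled up, - when it is pushed down or the spindle is wound against its top stop. Snug at the stop: -0.0003 to -0.0016 (5 to 24 N) with the hand off, aim for 14 N. The press is damaged above +0.0011, below -0.0016, or below -0.0009 while still under the stop.
- strips: taped bundle of black carrier strips, 46 (x) by 255 (y) by 53 mm, 0.1 to 0.25 kg, loose; origin at the centre of its underside, long axis y. At the start it lies on the base plate (20 mm up), its +y end under the foot, its centre 104 mm along the press's -y from the spindle axis.
- tray: grey component tray, 136 (x) by 324 (y) by 10 mm, fixed, flat on the bench; origin at the centre of its underside, long axis y.
- paste_jar: jar with black lid, diameter 61, height 53 mm, loose bystander; origin at the centre of its underside.
- flux_bottle: small white dropper bottle with red tip, diameter 38, height 109 mm, loose bystander; origin at the centre of its underside.
- cutters: blue side cutters lying flat, 51 by 131 by 11 mm, loose bystander; origin at the centre of the underside.
- boards: stack of green board panels, 103 by 120 by 43 mm, loose bystander; origin at the centre of the underside.

How it is judged:
On the way, in this order (a step that is already met when the one before it is completed fails the run):
1. the spindle is up against its top stop with the foot clear of the bundle, which still lies in the press (value of joint nut below -0.0003 m and z of foot_face in the frame of press above 0.078 m and distance of strips from where it was at the start of the episode below 0.015 m), for 0.2 s.
2. the bundle has been drawn out from under the press (y of strips in the frame of press below -0.155 m), for 0.2 s.
At the end, for the whole second after the job is handed in: The spindle stands snug against its top stop (nut displaced 0.3 to 1.6 mm downward), the foot clear of the bundle's height; the bundle lies flat and at rest on the grey tray, its centre within 40 mm across and 34 mm along the tray's centre, its long axis within 0.17 rad of the tray's (value of joint nut between -0.0016 and -0.0003 m and z of foot_face in the frame of press above 0.078 m and x of strips in the frame of tray between -0.04 and 0.04 m and y of strips in the frame of tray between -0.034 and 0.034 m and z of strips in the frame of tray between 0.007 and 0.014 m and angle between the y axis of strips and the y axis of tray, either way round below 0.17 rad and angle between strips's own z axis and vertical below 0.08 rad and linear speed of strips below 0.01 m/s); the robot touches nothing.
It fails at once if the wheel is dragged up hard (nut pulled up by more than 1.1 mm, 16 N) (value of joint nut above 0.0011 m).
It fails at once if the spindle is forced against its stop (nut driven down by more than 1.6 mm, 24 N) (value of joint nut below -0.0016 m).
It fails at once if the hand bears down on the wheel before the spindle is up at its stop (nut driven down by more than 0.9 mm, 14 N) (value of joint nut below -0.0009 m and z of wheel_mid in the frame of press below 0.1985 m).
It fails at once if the bundle is dragged while the foot is still down on it (distance of strips from where it was at the start of the episode above 0.015 m and z of foot_face in the frame of press below 0.075 m).
It fails at once if a bystander is disturbed by more than 20 mm (distance of any of paste_jar, flux_bottle, cutters, boards from where it was at the start of the episode above 0.02 m).
It also fails if it takes over 72 s, if anything falls off the work surface, if the arm or the gripper's body presses on something with over 40 N, if the wrist force passes 120 N, or if a joint passes its speed limit or range.

## Working session

There is one attempt and no reset: what is moved stays moved. The work goes in short steps, Python scripts to look and compute and a tool call to move; the robot and the scene stay as the last step left them, time stands still between calls to the robot, and variables do not carry over. Pictures are saved under pics/ and viewed, and the job is handed in when it is done.

Besides the shell and the picture viewer there is one more tool, called after "Request:" as name(argument=value, ...), one argument or row to a line, values as JSON. servo_tool: Moves the arm, as the interface text tells. Its arguments: {"type":"object","properties":{"motion":{"type":"array"},"grip_force":{"type":"number"}},"required":["motion"]}

```bash
ls; mkdir -p pics
python3 - <<'E'
from station import manip
import cv2,pickle
print(manip.sense())
for n in("side","top"):
    s=manip.snapshot(n); pickle.dump(s,open(n+'0.pkl','wb'))
    cv2.imwrite(f'pics/{n}0.png',s['frame'][:,:,::-1]); print(n,s['mtx'],s['world_from_camera'],s.keys())
E
```

```text
pics
{'t': 0.0, 'q': array([-1.50051274e+00,  5.28490539e-01,  1.43390602e+00, -6.79720624e-06,
        1.18139447e+00, -1.78501562e-01]), 'qd': array([ 3.29059474e-06,  1.59067538e-03,  7.81937189e-04,  2.04562797e-03,
       -9.49309030e-04, -7.32762738e-04]), 'tau': array([ 1.17452772e-03, -4.42354202e+01, -1.78025597e+01,  4.41954262e-05,
        8.60494998e-03,  4.08992392e-06]), 'tcp_pos': array([ 0.15386622, -0.60502336,  0.23031746]), 'tool_rot': array([ 9.92272455e-01,  1.24073232e-01,  5.63087342e-05, -1.09774840e-03]), 'force': array([-0.50756751, -0.50257686, -0.47126593]), 'ft_torque': array([-0.02568818,  0.03042394, -0.05438565]), 'finger_gap': 1.002001706310297}
side [[579.85482631   0.         312.57823009]
 [  0.         579.85482631 245.33651099]
 [  0.           0.           1.        ]] [[-0.83226541  0.35196709 -0.42831466  0.05805874]
 [-0.55431929 -0.51715432  0.65213614  0.77476995]
 [ 0.00802568  0.78017343  0.6255118   0.82505689]
 [ 0.          0.          0.          1.        ]] dict_keys(['frame', 'mtx', 'world_from_camera'])
top [[616.22296329   0.         321.12127212]
 [  0.         616.22296329 238.45807567]
 [  0.           0.           1.        ]] [[ 0.01328064  0.99635347 -0.08428164  0.45007386]
 [-0.99985039  0.01229834 -0.01216361  0.02532258]
 [-0.01108273  0.08443057  0.99636773  1.48997858]
 [ 0.          0.          0.          1.        ]] dict_keys(['frame', 'mtx', 'world_from_camera'])
```

View pics/side0.png

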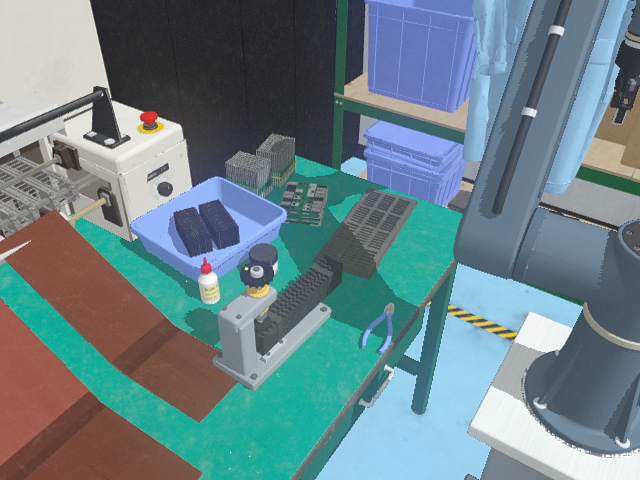

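View pics/top0.png

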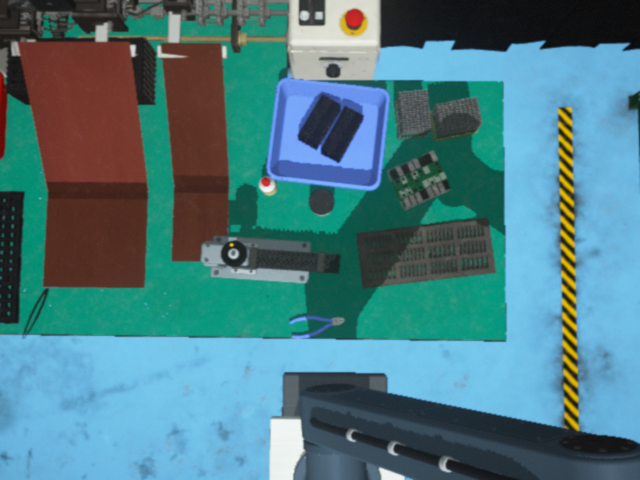

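The side view shows the press with its wheel at about (257,272), strips running to (335,275), tray at (370,230), cutters at (380,330). In the top view the wheel is at (234,253), the strips end at (338,263), the tray is centred near (427,252) and the jar at (321,200). I'll zoom in next.

Run:
```python
import cv2
a=cv2.imread('pics/top0.png');cv2.imwrite('pics/t_c.png',cv2.resize(a[170:320,190:350],None,fx=5,fy=5,interpolation=cv2.INTER_CUBIC)[:600*2,:800])
cv2.imwrite('pics/t_d.png',cv2.resize(a[200:300,340:510],None,fx=4.5,fy=4.5,interpolation=cv2.INTER_CUBIC))
a=cv2.imread('pics/side0.png');cv2.imwrite('pics/s_c.png',cv2.resize(a[180:390,195:425],None,fx=2.8,fy=2.8,interpolation=cv2.INTER_CUBIC))
cv2.imwrite('pics/t_c.png',cv2.resize(cv2.imread('pics/top0.png')[200:300,190:350],None,fx=5,fy=5,interpolation=cv2.INTER_CUBIC))
```

```text
(no output)
```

View pics/t_c.png

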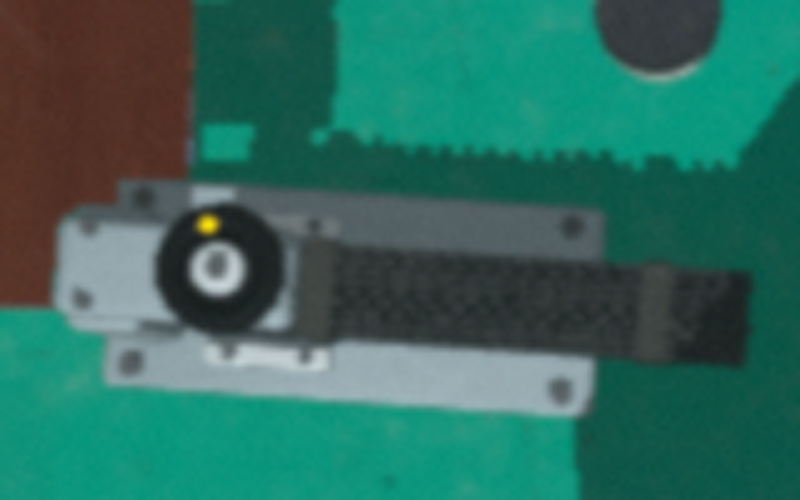

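View pics/t_d.png

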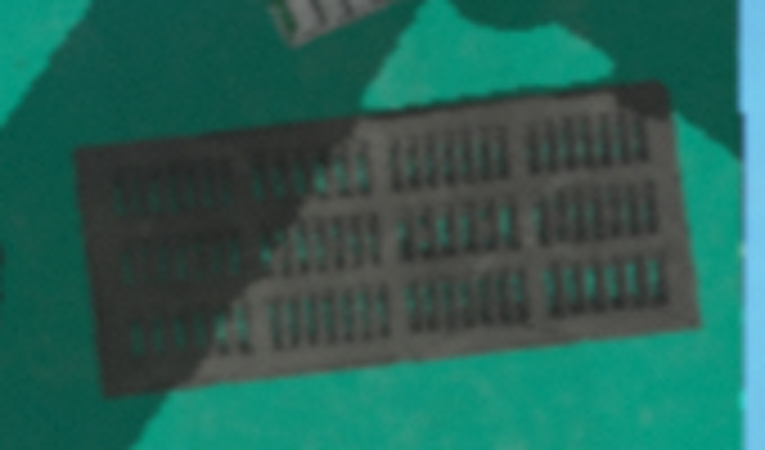

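View pics/s_c.png

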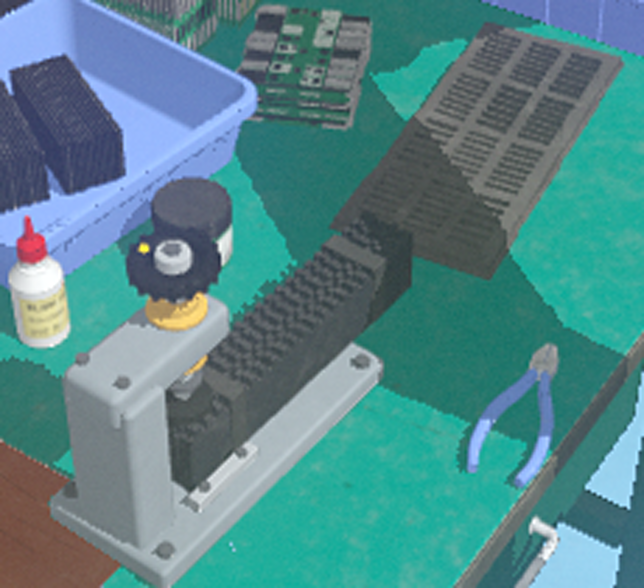

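```bash
cat > h.py <<'E'
import numpy as np,cv2,pickle
def ray(s,uv):
    K=s['mtx'];T=s['world_from_camera'];d=np.linalg.solve(K,[uv[0],uv[1],1.]);d=T[:3,:3]@np.array([d[0],-d[1],-d[2]]);return T[:3,3],d
def onz(s,uv,z):
    o,d=ray(s,uv);return o+d*(z-o[2])/d[2]
def proj(s,p):
    T=s['world_from_camera'];c=T[:3,:3].T@(np.array(p)-T[:3,3]);u=s['mtx']@np.array([c[0],-c[1],-c[2]]);return u[:2]/u[2]
def tri(s1,u1,s2,u2):
    o1,d1=ray(s1,u1);o2,d2=ray(s2,u2);t=np.linalg.lstsq(np.c_[d1,-d2],o2-o1,rcond=None)[0]
    a=o1+t[0]*d1;b=o2+t[1]*d2;return (a+b)/2,np.linalg.norm(a-b)
E
python3 - <<'E'
from h import *
np.set_printoptions(precision=4,suppress=True)
t=pickle.load(open('top0.pkl','rb'));s=pickle.load(open('side0.pkl','rb'))
C=lambda x,y:(x/5+190,y/5+200)
D=lambda x,y:(x/4.5+340,y/4.5+200)
S=lambda x,y:(x/2.8+195,y/2.8+180)
b=[onz(t,C(*p),.02) for p in[(603,210),(592,412),(120,182),(105,383)]];print('base',b)
print('basemid front',(b[0]+b[1])/2,'back',(b[2]+b[3])/2)
v=(b[0]+b[1])/2-(b[2]+b[3])/2;print(np.linalg.norm(v),np.linalg.norm(b[0]-b[1]),np.arctan2(-v[0],-v[1])) 
for p in [(750,272),(745,365),(330,245),(325,345)]: print('bundle',onz(t,C(*p),.073))
for z in(.196,.2): print('wheel',onz(t,C(219,268),z))
print('hub',onz(t,C(217,265),.205),tri(t,C(217,265),s,S(173,248)))
print('marker',tri(t,C(208,224),s,S(144,248)))
r=[onz(t,D(*p),.01) for p in[(75,150),(668,85),(700,328),(103,397)]];print('tray',r,np.mean(r,0))
for i in range(4):
  v=r[(i+1)%4]-r[i];print(np.linalg.norm(v),np.arctan2(v[1],v[0]))
print('side base',onz(s,S(382,370),.02),onz(s,S(50,505),.02))
print('side bundle end',onz(s,S(412,232),.073),onz(s,S(376,262),.073))
print('side tray',[onz(s,S(*p),.01) for p in[(332,228),(490,22),(622,60),(495,275)]])
print('jar',onz(t,C(658,10),.053))
E
```

```text
base [array([0.5656, 0.0683, 0.02  ]), array([0.4691, 0.0722, 0.02  ]), array([0.5762, 0.3004, 0.02  ]), array([0.4798, 0.3048, 0.02  ])]
basemid front [0.5173 0.0702 0.02  ] back [0.528  0.3026 0.02  ]
0.23260402567933883 0.0965930036100325 0.04591591613916513
bundle [ 0.5336 -0.0013  0.073 ]
bundle [0.4908 0.0005 0.073 ]
bundle [0.5437 0.1925 0.073 ]
bundle [0.4975 0.1938 0.073 ]
wheel [0.5253 0.2246 0.196 ]
wheel [0.525 0.224 0.2  ]
hub [0.526  0.2241 0.205 ] (array([0.5269, 0.2253, 0.2004]), np.float64(0.0015657718419508574))
marker (array([0.5446, 0.2304, 0.1954]), np.float64(0.0019226633196341217))
tray [array([ 0.5887, -0.0421,  0.01  ]), array([ 0.6276, -0.3592,  0.01  ]), array([ 0.4978, -0.3749,  0.01  ]), array([ 0.457 , -0.0581,  0.01  ])] [ 0.5428 -0.2086  0.01  ]
0.3194075117009871 -1.448888334092274
0.1307270966112893 -3.0211204912584178
0.319373078181201 1.6987362154018628
0.13265345729556063 0.12079638653459718
side base [0.4641 0.0874 0.02  ] [0.5747 0.3069 0.02  ]
side bundle end [0.4931 0.0041 0.073 ] [0.4971 0.0458 0.073 ]
side tray [array([ 0.5834, -0.0297,  0.01  ]), array([ 0.6251, -0.3543,  0.01  ]), array([ 0.4979, -0.3667,  0.01  ]), array([ 0.4521, -0.0531,  0.01  ])]
jar [0.6577 0.0429 0.053 ]
```

Request:
servo_tool(
  motion=[
    [33,-22,-5,0,0,0,1],
    [33,-22,-5,0,0,0,1],
    [33,-22,-5,0,0,0,1],
    [33,-22,-5,0,0,0,1],
    [33,-22,-5,0,0,0,1],
    [33,-22,-5,0,0,0,1],
    [33,-22,-5,0,0,0,1],
    [33,-22,-5,0,0,0,1],
    [33,-22,-5,0,0,0,1],
    [33,-22,-5,0,0,0,1],
    [33,-22,-5,0,0,0,1],
    [33,-22,-5,0,0,0,1],
  ],
)

```text
t: 1.1
tcp_pos: [0.4785, -0.2441, 0.286]
tool_rot: [0.993, 0.116, -0.003, -0.004]
force: [0.5, -1.2, -0.6]
finger_gap: 1.0
```

```bash
cat >> h.py <<'E'
from scipy.spatial.transform import Rotation as R
def st(m):
    s=m.sense();M=R.from_quat(s['tool_rot']).as_matrix();x=M[:,0]
    print('t%.2f'%s['t'],'tcp',np.round(s['tcp_pos'],4),'psi %.4f'%np.arctan2(x[1],x[0]),'tilt',np.round(M[:2,2],4),'q',np.round(s['q'],3),'F',np.round(s['force'],2),'T',np.round(s['ft_torque'],3),'gap %.3f'%s['finger_gap']);return s,M
def go(m,tgt,psi=None):
    s,M=st(m);print('tool shift mm',np.round(M.T@(np.array(tgt)-s['tcp_pos'])*1e3,2))
    if psi is not None:
        T=np.array([[np.cos(psi),np.sin(psi),0],[np.sin(psi),-np.cos(psi),0],[0,0,-1.]]).T
        print('rotvec',np.round(R.from_matrix(M.T@T).as_rotvec(),4))
E
python3 - <<'E'
from h import *
from station import manip
go(manip,[.525,.2245,.30],-.75)
E
```

```text
t1.10 tcp [ 0.4785 -0.2441  0.286 ] psi 0.2316 tilt [-0.0065  0.008 ] q [-0.681  0.35   1.579  0.002  1.223  0.657] F [ 0.51 -1.16 -0.55] T [-0.063 -0.011 -0.009] gap 1.000
tool shift mm [ 152.79 -445.53  -10.58]
rotvec [-0.0064  0.0087  0.9815]
```

Request:
servo_tool(
  motion=[
    [13,-37,-1,0,0,0,1],
    [13,-37,-1,0,0,0,1],
    [13,-37,-1,0,0,0,1],
    [13,-37,-1,0,0,0,1],
    [13,-37,-1,0,0,0,1],
    [13,-37,-1,0,0,0,1],
    [13,-37,-1,0,0,0,1],
    [13,-37,-1,0,0,0,1],
    [13,-37,-1,0,0,0,1],
    [13,-37,-1,0,0,0,1],
    [13,-37,-1,0,0,0,1],
    [0,0,0,0,0,0,1],
  ],
)

```text
t: 2.1
tcp_pos: [0.5263, 0.2112, 0.2976]
tool_rot: [0.993, 0.119, -0.002, -0.005]
force: [0.1, -0.1, 0.5]
finger_gap: 1.003
```

Request:
servo_tool(
  motion=[
    [0,0,0,0,0,0.12,1],
    [0,0,0,0,0,0.12,1],
    [0,0,0,0,0,0.12,1],
    [0,0,0,0,0,0.12,1],
    [0,0,0,0,0,0.12,1],
    [0,0,0,0,0,0.12,1],
    [0,0,0,0,0,0.12,1],
    [0,0,0,0,0,0.12,1],
    [0,0,0,0,0,0.02,1],
  ],
)

```text
t: 2.85
tcp_pos: [0.5217, 0.2129, 0.2924]
tool_rot: [0.925, -0.379, -0.009, 0.001]
force: [-0.5, -0.4, -0.5]
finger_gap: 1.0
```

Run:
```python
from h import *
from station import manip
go(manip,[.525,.2245,.23],-.75)
```

```text
t2.85 tcp [0.5217 0.2129 0.2924] psi -0.7781 tilt [-0.017   0.0059] q [0.184 0.383 1.504 0.009 1.27  2.53 ] F [-0.49 -0.39 -0.5 ] T [ 0.007 -0.017  0.018] gap 1.000
tool shift mm [ -4.84 -11.06  62.39]
rotvec [ 0.0076  0.0164 -0.028 ]
```

Request:
servo_tool(
  motion=[
    [-5,-11,20,0.008,0.016,0.11,1],
    [0,0,20,0,0,0.11,1],
    [0,0,0,0,0,0,1],
    [0,0,0,0,0,0,1],
  ],
)

```text
t: 3.18
tcp_pos: [0.5257, 0.2226, 0.2512]
tool_rot: [0.876, -0.483, 0.0, 0.001]
force: [0.0, -0.1, 1.1]
finger_gap: 1.0
```

Run:
```python
from h import *
from station import manip
go(manip,[.525,.2245,.23],-1.0)
```

```text
t3.18 tcp [0.5257 0.2226 0.2512] psi -1.0074 tilt [-0.0001 -0.0017] q [ 2.060e-01  4.320e-01  1.548e+00 -2.000e-03  1.163e+00  2.785e+00] F [ 0.04 -0.15  1.11] T [ 0.034 -0.049  0.014] gap 1.000
tool shift mm [-2.01 -0.46 21.17]
rotvec [ 0.001  -0.0014 -0.0074]
```

Request:
servo_tool(
  motion=[
    [0,0,0,0,0,0,1],
    [0,0,0,0,0,0,1],
    [0,0,0,0,0,0,1],
    [0,0,0,0,0,0,1],
    [0,0,0,0,0,0,1],
    [0,0,0,0,0,0,1],
  ],
)

```text
t: 3.68
tcp_pos: [0.5273, 0.2217, 0.2546]
tool_rot: [0.877, -0.48, 0.002, -0.001]
force: [0.3, 0.5, -0.2]
finger_gap: 0.999
```

Run:
```python
from h import *
from station import manip
go(manip,[.525,.2245,.23],-1.0)
for n in("side","top"):
    s=manip.snapshot(n); pickle.dump(s,open(n+'1.pkl','wb'))
    x0,y0=(195,180) if n=='side' else (190,200)
    cv2.imwrite(f'pics/{n}1.png',cv2.resize(s['frame'][y0:y0+150,x0:x0+200,::-1],None,fx=4,fy=4))
```

```text
t3.68 tcp [0.5273 0.2217 0.2546] psi -1.0015 tilt [ 0.0043 -0.0011] q [ 2.040e-01  4.280e-01  1.544e+00 -2.000e-03  1.166e+00  2.777e+00] F [ 0.32  0.5  -0.2 ] T [ 0.02  -0.048 -0.008] gap 0.999
tool shift mm [-3.69  0.47 24.63]
rotvec [-0.0031 -0.0032 -0.0015]
```

View pics/side1.png

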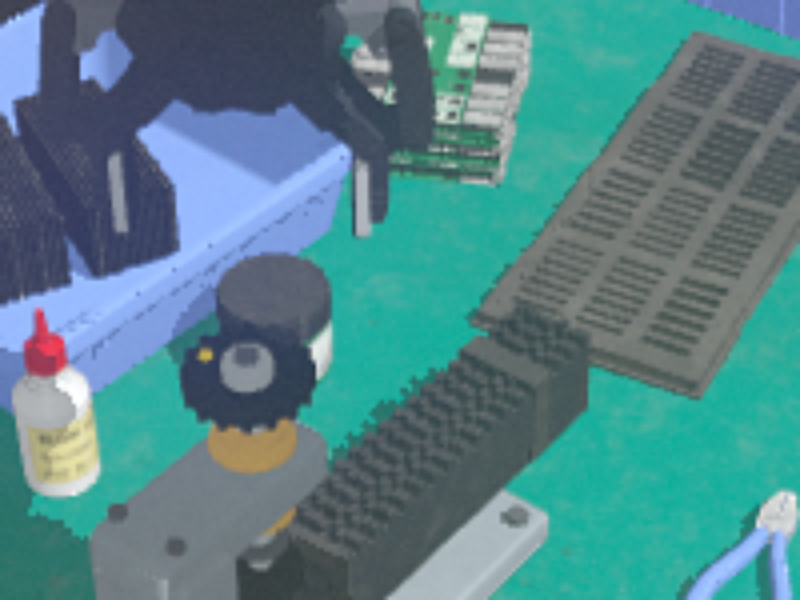

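View pics/top1.png

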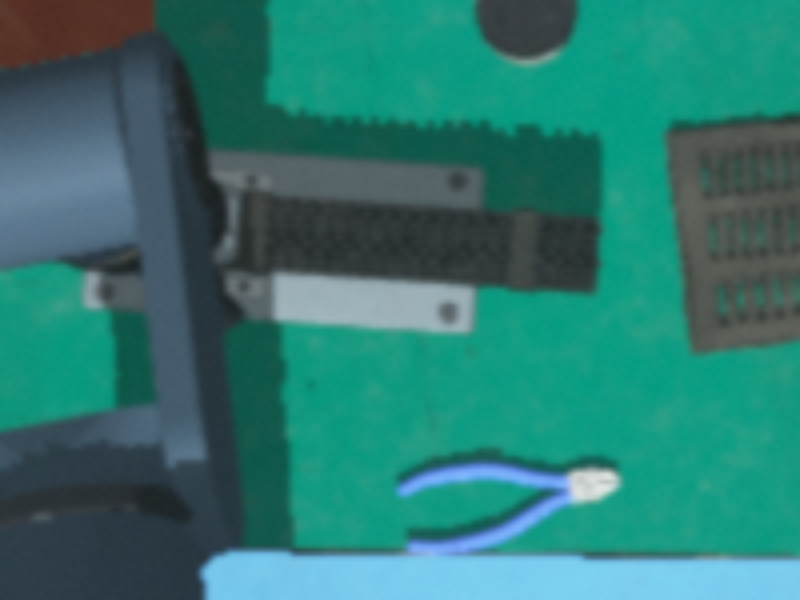

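Request:
servo_tool(
  motion=[
    [-4,0,12,0,0,0,1],
    [0,0,12,0,0,0,1],
    [0,0,0,0,0,0,1],
    [0,0,0,0,0,0,1],
  ],
)

```text
t: 4.12
tcp_pos: [0.526, 0.2254, 0.2313]
tool_rot: [0.877, -0.48, 0.003, -0.002]
force: [0.6, 0.9, 0.7]
finger_gap: 0.998
```

Run:
```python
from h import *
from station import manip
go(manip,[.525,.2245,.168],-1.0)
```

```text
t4.12 tcp [0.526  0.2254 0.2313] psi -1.0010 tilt [ 0.0073 -0.0004] q [ 2.110e-01  4.540e-01  1.572e+00 -2.000e-03  1.109e+00  2.783e+00] F [0.58 0.89 0.7 ] T [ 0.008 -0.02   0.065] gap 0.998
tool shift mm [-0.07  1.72 63.28]
rotvec [-0.0059 -0.0043 -0.001 ]
```

Request:
servo_tool(
  motion=[
    [0,0,0,0,0,0,1],
  ],
)

```text
t: 4.2
tcp_pos: [0.526, 0.2254, 0.2314]
tool_rot: [0.877, -0.48, 0.003, -0.001]
force: [-0.2, 0.6, 1.1]
finger_gap: 0.998
```

Request:
servo_tool(
  motion=[
    [0,0,0,0,0,0,1],
  ],
)

```text
t: 4.28
tcp_pos: [0.5263, 0.2255, 0.2319]
tool_rot: [0.877, -0.48, 0.003, -0.002]
force: [-0.5, -0.5, 0.1]
finger_gap: 1.003
```

Run:
```python
from h import *
from station import manip
go(manip,[.525,.2245,.168],-1.0)
```

```text
t4.28 tcp [0.5263 0.2255 0.2319] psi -1.0009 tilt [ 0.0076 -0.0003] q [ 2.110e-01  4.530e-01  1.571e+00 -2.000e-03  1.110e+00  2.783e+00] F [-0.53 -0.48  0.13] T [ 0.021 -0.002 -0.028] gap 1.003
tool shift mm [-0.16  1.97 63.87]
rotvec [-0.0062 -0.0044 -0.0009]
```

Request:
servo_tool(
  motion=[
    [0,2,16,-0.006,-0.004,0,1],
    [0,0,16,0,0,0,1],
    [0,0,16,0,0,0,1],
    [0,0,14,0,0,0,1],
    [0,0,0,0,0,0,1],
    [0,0,0,0,0,0,1],
  ],
)

```text
t: 4.78
tcp_pos: [0.5292, 0.2252, 0.1731]
tool_rot: [0.877, -0.48, 0.005, -0.004]
force: [-0.3, 1.0, -0.3]
finger_gap: 0.999
```

Run:
```python
from h import *
from station import manip
go(manip,[.525,.2245,.168],-1.0)
for n in("side",):
    s=manip.snapshot(n); pickle.dump(s,open(n+'2.pkl','wb'))
    cv2.imwrite(f'pics/{n}2.png',cv2.resize(s['frame'][220:340,200:340,::-1],None,fx=5,fy=5))
```

```text
t4.78 tcp [0.5292 0.2252 0.1731] psi -1.0009 tilt [0.0118 0.0022] q [ 0.208  0.53   1.626 -0.     0.973  2.78 ] F [-0.32  1.03 -0.26] T [ 0.008 -0.03  -0.026] gap 0.999
tool shift mm [-1.76  3.98  5.09]
rotvec [-0.0111 -0.0045 -0.0008]
```

View pics/side2.png

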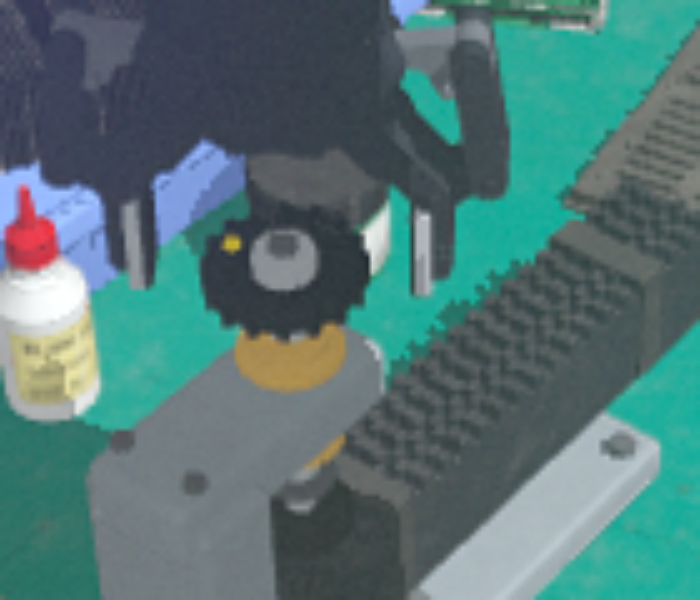

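Request:
servo_tool(
  motion=[
    [-2,4,5,-0.011,-0.005,0,1],
    [0,0,0,0,0,0,1],
  ],
  grip_force=30,
)

```text
t: 5.0
tcp_pos: [0.5256, 0.2249, 0.1698]
tool_rot: [0.877, -0.48, 0.001, -0.001]
force: [-0.3, 0.1, 0.3]
finger_gap: 0.998
```

Run:
```python
from h import *
from station import manip
go(manip,[.525,.2245,.168],-1.0)
```

```text
t5.00 tcp [0.5256 0.2249 0.1698] psi -1.0008 tilt [0.0019 0.001 ] q [2.090e-01 5.340e-01 1.631e+00 1.000e-03 9.750e-01 2.780e+00] F [-0.32  0.06  0.27] T [0.01  0.014 0.013] gap 0.998
tool shift mm [0.02 0.67 1.76]
rotvec [-0.0021 -0.0002 -0.0008]
```

Request:
servo_tool(
  motion=[
    [0,0,1,0,0,0,0.5],
  ],
  grip_force=30,
)

```text
t: 5.08
tcp_pos: [0.5262, 0.225, 0.1696]
tool_rot: [0.877, -0.48, 0.001, -0.002]
force: [-0.1, 0.8, 0.7]
finger_gap: 0.883
```

Request:
servo_tool(
  motion=[
    [0,0,0,0,0,0,-1],
  ],
)

```text
t: 5.17
tcp_pos: [0.5263, 0.2251, 0.17]
tool_rot: [0.877, -0.48, 0.002, -0.002]
force: [-0.4, -0.5, 0.4]
finger_gap: 0.744
```

Request:
servo_tool(
  motion=[
    [0,0,0,0,0,0,-1],
  ],
)

```text
t: 5.25
tcp_pos: [0.5278, 0.2258, 0.171]
tool_rot: [0.877, -0.48, 0.003, -0.003]
force: [-0.1, 1.5, 2.6]
finger_gap: 0.647
```

Run:
```python
from h import *
from station import manip
go(manip,[.525,.2245,.168],-1.0)
```

```text
t5.25 tcp [0.5278 0.2258 0.171 ] psi -1.0010 tilt [0.0084 0.0033] q [2.090e-01 5.330e-01 1.629e+00 2.000e-03 9.710e-01 2.780e+00] F [-0.08  1.46  2.58] T [-0.054  0.607  0.047] gap 0.647
tool shift mm [-0.4   3.13  2.99]
rotvec [-0.0089 -0.0017 -0.001 ]
```

Request:
servo_tool(
  motion=[
    [0,0,0.5,-0.005,0,0,-1],
  ],
)

```text
t: 5.33
tcp_pos: [0.528, 0.226, 0.1712]
tool_rot: [0.877, -0.48, 0.002, -0.002]
force: [-1.5, 0.0, 1.1]
finger_gap: 0.646
```

Run:
```python
from h import *
from station import manip
go(manip,[.525,.2245,.168],-1.0)
```

```text
t5.33 tcp [0.528  0.226  0.1712] psi -1.0009 tilt [0.0048 0.0009] q [ 0.21   0.534  1.625 -0.     0.978  2.782] F [-1.47  0.05  1.12] T [0.011 0.216 0.066] gap 0.646
tool shift mm [-0.31  3.33  3.2 ]
rotvec [-0.0045 -0.0018 -0.0009]
```

Request:
servo_tool(
  motion=[
    [0,0,0.2,0,0,-0.06,-1],
  ],
)

```text
t: 5.42
tcp_pos: [0.5279, 0.226, 0.1714]
tool_rot: [0.891, -0.453, 0.002, -0.001]
force: [0.0, -0.5, 2.2]
finger_gap: 0.645
```

Run:
```python
from h import *
from station import manip
go(manip,[.525,.2245,.168],-1.0)
```

```text
t5.42 tcp [0.5279 0.226  0.1714] psi -0.9408 tilt [0.0044 0.0008] q [ 0.21   0.534  1.624 -0.     0.979  2.722] F [ 0.   -0.54  2.23] T [-0.057  0.117 -0.262] gap 0.645
tool shift mm [-0.48  3.27  3.37]
rotvec [-0.004  -0.0018  0.0592]
```

Request:
servo_tool(
  motion=[
    [0,0,0,0,0,-0.06,-1],
  ],
)

```text
t: 5.5
tcp_pos: [0.5279, 0.226, 0.1718]
tool_rot: [0.905, -0.425, 0.002, -0.001]
force: [-0.8, -0.6, 0.9]
finger_gap: 0.645
```

Request:
servo_tool(
  motion=[
    [0,0,0,0,0,-0.06,-1],
  ],
)

```text
t: 5.58
tcp_pos: [0.5279, 0.226, 0.1722]
tool_rot: [0.918, -0.397, 0.002, -0.001]
force: [-0.2, -0.9, 1.3]
finger_gap: 0.643
```

Request:
servo_tool(
  motion=[
    [0,0,0,0,0,-0.06,-1],
  ],
)

```text
t: 5.67
tcp_pos: [0.5279, 0.226, 0.1725]
tool_rot: [0.93, -0.369, 0.002, -0.001]
force: [-0.7, 0.0, 2.0]
finger_gap: 0.644
```

Run:
```python
from h import *
from station import manip
go(manip,[.525,.2245,.168],-1.0)
```

```text
t5.67 tcp [0.5279 0.226  0.1725] psi -0.7554 tilt [0.0042 0.0011] q [0.21  0.533 1.623 0.    0.981 2.536] F [-0.74  0.04  1.98] T [ 0.087 -0.018 -0.25 ] gap 0.644
tool shift mm [-1.05  3.1   4.51]
rotvec [-0.0039 -0.0019  0.2447]
```

Request:
servo_tool(
  motion=[
    [0,0,0,0,0,-0.1,-1],
    [0,0,0,0,0,-0.1,-1],
    [0,0,0,0,0,-0.1,-1],
  ],
)

```text
t: 5.92
tcp_pos: [0.5278, 0.226, 0.1741]
tool_rot: [0.975, -0.221, 0.002, -0.001]
force: [-0.5, 0.7, 1.6]
finger_gap: 0.647
```

Run:
```python
from h import *
from station import manip
go(manip,[.525,.2245,.168],-1.0)
```

```text
t5.92 tcp [0.5278 0.226  0.1741] psi -0.4457 tilt [0.0041 0.0019] q [2.100e-01 5.300e-01 1.622e+00 1.000e-03 9.850e-01 2.225e+00] F [-0.5   0.66  1.63] T [ 0.108  0.045 -0.256] gap 0.647
tool shift mm [-1.92  2.63  6.11]
rotvec [-0.0041 -0.0018  0.5543]
```

Request:
servo_tool(
  motion=[
    [0,0,0,0,0,-0.1,-1],
    [0,0,0,0,0,-0.1,-1],
    [0,0,0,0,0,-0.1,-1],
  ],
)

```text
t: 6.17
tcp_pos: [0.5278, 0.226, 0.1759]
tool_rot: [0.998, -0.067, 0.002, -0.002]
force: [-0.8, 0.5, 3.7]
finger_gap: 0.644
```

Request:
servo_tool(
  motion=[
    [0,0,0,0,0,-0.1,-1],
    [0,0,0,0,0,-0.1,-1],
    [0,0,0,0,0,-0.1,-1],
  ],
)

```text
t: 6.42
tcp_pos: [0.5278, 0.226, 0.1777]
tool_rot: [0.996, 0.088, 0.002, -0.002]
force: [-0.9, -0.4, 3.0]
finger_gap: 0.643
```

Run:
```python
from h import *
from station import manip
go(manip,[.525,.2245,.168],-1.0)
```

```text
t6.42 tcp [0.5278 0.226  0.1777] psi 0.1761 tilt [0.0038 0.0039] q [0.208 0.525 1.62  0.004 0.992 1.601] F [-0.94 -0.36  3.04] T [ 0.099  0.195 -0.322] gap 0.643
tool shift mm [-3.04  1.    9.72]
rotvec [-0.0054 -0.0021  1.1761]
```

Request:
servo_tool(
  motion=[
    [0,0,-0.3,0,0,-0.08,-1],
  ],
)

```text
t: 6.5
tcp_pos: [0.5277, 0.226, 0.1785]
tool_rot: [0.992, 0.129, 0.002, -0.002]
force: [-0.3, -0.1, 1.2]
finger_gap: 0.643
```

Request:
servo_tool(
  motion=[
    [0,0,-0.3,0,0,-0.08,-1],
  ],
)

```text
t: 6.58
tcp_pos: [0.5277, 0.2259, 0.179]
tool_rot: [0.985, 0.17, 0.002, -0.002]
force: [0.6, -1.7, 0.0]
finger_gap: 0.647
```

Run:
```python
from h import *
from station import manip
go(manip,[.525,.2245,.168],-1.0)
```

```text
t6.58 tcp [0.5277 0.2259 0.179 ] psi 0.3422 tilt [0.0034 0.0045] q [0.208 0.523 1.619 0.004 0.995 1.434] F [ 0.64 -1.74  0.03] T [ 0.104 -0.01  -0.275] gap 0.647
tool shift mm [-3.05  0.5  11.03]
rotvec [-0.0058 -0.0019  1.3422]
```

Request:
servo_tool(
  motion=[
    [0,0,-0.2,0,0,-0.08,-1],
  ],
)

```text
t: 6.67
tcp_pos: [0.5277, 0.2259, 0.1795]
tool_rot: [0.978, 0.211, 0.002, -0.002]
force: [-0.2, 0.2, 1.1]
finger_gap: 0.642
```

Request:
servo_tool(
  motion=[
    [0,0,-0.2,0,0,-0.08,-1],
  ],
)

```text
t: 6.75
tcp_pos: [0.5277, 0.2259, 0.1799]
tool_rot: [0.968, 0.251, 0.002, -0.002]
force: [-0.0, -0.6, 1.3]
finger_gap: 0.641
```

Run:
```python
from h import *
from station import manip
st(manip)
```

```text
t6.75 tcp [0.5277 0.2259 0.1799] psi 0.5073 tilt [0.003  0.0052] q [0.208 0.522 1.618 0.005 0.998 1.268] F [-0.01 -0.6   1.34] T [ 0.057  0.105 -0.271] gap 0.641
```

Request:
servo_tool(
  motion=[
    [0,0,-0.2,0,0,-0.08,-1],
  ],
)

```text
t: 6.83
tcp_pos: [0.5277, 0.2259, 0.1804]
tool_rot: [0.957, 0.291, 0.002, -0.002]
force: [-0.2, -0.8, 1.4]
finger_gap: 0.643
```

Run:
```python
from h import *
from station import manip
st(manip)
```

```text
t6.83 tcp [0.5277 0.2259 0.1804] psi 0.5899 tilt [0.0027 0.0056] q [0.207 0.522 1.617 0.006 0.999 1.185] F [-0.17 -0.76  1.45] T [ 0.098  0.089 -0.286] gap 0.643
```

Request:
servo_tool(
  motion=[
    [0,0,-0.2,0,0,-0.08,-1],
  ],
)

```text
t: 6.92
tcp_pos: [0.5277, 0.2259, 0.1809]
tool_rot: [0.944, 0.33, 0.002, -0.002]
force: [0.9, -0.6, 2.3]
finger_gap: 0.641
```

Request:
servo_tool(
  motion=[
    [0,0,-0.2,0,0,-0.08,-1],
  ],
)

```text
t: 7.0
tcp_pos: [0.5277, 0.2259, 0.1814]
tool_rot: [0.93, 0.369, 0.002, -0.002]
force: [-0.6, -0.7, 1.1]
finger_gap: 0.644
```

Run:
```python
from h import *
from station import manip
st(manip)
```

```text
t7.00 tcp [0.5277 0.2259 0.1814] psi 0.7551 tilt [0.0021 0.0062] q [0.207 0.52  1.616 0.007 1.002 1.019] F [-0.61 -0.65  1.13] T [ 0.122  0.116 -0.254] gap 0.644
```

Request:
servo_tool(
  motion=[
    [0,0,-0.2,0,0,-0.08,-1],
  ],
)

```text
t: 7.08
tcp_pos: [0.5277, 0.2259, 0.1819]
tool_rot: [0.914, 0.407, 0.002, -0.003]
force: [0.3, 0.4, 1.6]
finger_gap: 0.642
```

Request:
servo_tool(
  motion=[
    [0,0,-0.2,0,0,-0.08,-1],
  ],
)

```text
t: 7.17
tcp_pos: [0.5277, 0.2259, 0.1824]
tool_rot: [0.896, 0.444, 0.002, -0.003]
force: [-0.0, -0.5, 1.0]
finger_gap: 0.643
```

Run:
```python
from h import *
from station import manip
st(manip)
```

```text
t7.17 tcp [0.5277 0.2259 0.1824] psi 0.9203 tilt [0.0015 0.0068] q [0.206 0.519 1.615 0.008 1.005 0.853] F [-0.02 -0.53  0.98] T [ 0.062  0.162 -0.295] gap 0.643
```

Request:
servo_tool(
  motion=[
    [0,0,-0.2,0,0,-0.08,-1],
  ],
)

```text
t: 7.25
tcp_pos: [0.5277, 0.2259, 0.1829]
tool_rot: [0.877, 0.481, 0.002, -0.003]
force: [-0.3, 0.2, 2.0]
finger_gap: 0.645
```

Run:
```python
from h import *
from station import manip
st(manip)
```

```text
t7.25 tcp [0.5277 0.2259 0.1829] psi 1.0029 tilt [0.0012 0.0071] q [0.206 0.519 1.615 0.008 1.006 0.77 ] F [-0.28  0.17  2.04] T [ 0.108  0.116 -0.264] gap 0.645
```

Request:
servo_tool(
  motion=[
    [0,0,-0.2,0,0,-0.08,-1],
  ],
)

```text
t: 7.33
tcp_pos: [0.5277, 0.2259, 0.1834]
tool_rot: [0.856, 0.517, 0.002, -0.003]
force: [-1.0, 0.7, 0.8]
finger_gap: 0.647
```

Run:
```python
from h import *
from station import manip
st(manip)
```

```text
t7.33 tcp [0.5277 0.2259 0.1834] psi 1.0856 tilt [0.0009 0.0074] q [0.206 0.518 1.614 0.008 1.007 0.687] F [-1.01  0.71  0.75] T [ 0.046  0.177 -0.295] gap 0.647
```

Request:
servo_tool(
  motion=[
    [0,0,-0.2,0,0,-0.06,-1],
  ],
)

```text
t: 7.42
tcp_pos: [0.5277, 0.2258, 0.1838]
tool_rot: [0.84, 0.543, 0.002, -0.003]
force: [0.3, 0.5, 0.5]
finger_gap: 0.644
```

Run:
```python
from h import *
from station import manip
st(manip)
```

```text
t7.42 tcp [0.5277 0.2258 0.1838] psi 1.1479 tilt [0.0005 0.0077] q [0.206 0.517 1.613 0.009 1.009 0.624] F [0.29 0.46 0.54] T [ 0.063  0.134 -0.304] gap 0.644
```

Request:
servo_tool(
  motion=[
    [0,0,-0.2,0,0,-0.06,-1],
  ],
)

```text
t: 7.5
tcp_pos: [0.5277, 0.2258, 0.1842]
tool_rot: [0.823, 0.569, 0.002, -0.003]
force: [0.5, -0.0, 0.5]
finger_gap: 0.644
```

Run:
```python
from h import *
from station import manip
st(manip)
```

```text
t7.50 tcp [0.5277 0.2258 0.1842] psi 1.2096 tilt [0.0001 0.008 ] q [0.206 0.517 1.613 0.009 1.01  0.562] F [ 0.52 -0.03  0.55] T [ 0.018  0.177 -0.321] gap 0.644
```

Request:
servo_tool(
  motion=[
    [0,0,-0.2,0,0,-0.06,-1],
  ],
)

```text
t: 7.58
tcp_pos: [0.5277, 0.2258, 0.1846]
tool_rot: [0.805, 0.594, 0.002, -0.003]
force: [-0.2, 0.1, 0.6]
finger_gap: 0.644
```

Request:
servo_tool(
  motion=[
    [0,0,-0.2,0,0,-0.06,-1],
  ],
)

```text
t: 7.67
tcp_pos: [0.5277, 0.2258, 0.1849]
tool_rot: [0.786, 0.618, 0.002, -0.004]
force: [0.3, 0.6, 1.0]
finger_gap: 0.64
```

Run:
```python
from h import *
from station import manip
st(manip)
```

```text
t7.67 tcp [0.5277 0.2258 0.1849] psi 1.3330 tilt [-0.0006  0.0085] q [0.205 0.516 1.612 0.01  1.012 0.438] F [0.35 0.63 1.03] T [-0.     0.146 -0.261] gap 0.640
```

Request:
servo_tool(
  motion=[
    [0,0,-0.2,0,0,-0.06,-1],
  ],
)

```text
t: 7.75
tcp_pos: [0.5277, 0.2258, 0.1853]
tool_rot: [0.767, 0.642, 0.002, -0.004]
force: [0.9, -0.8, -0.1]
finger_gap: 0.641
```

Request:
servo_tool(
  motion=[
    [0,0,-0.2,0,0,-0.06,-1],
  ],
)

```text
t: 7.83
tcp_pos: [0.5277, 0.2258, 0.1856]
tool_rot: [0.746, 0.665, 0.002, -0.004]
force: [0.8, -0.5, 0.4]
finger_gap: 0.643
```

Run:
```python
from h import *
from station import manip
st(manip)
```

```text
t7.83 tcp [0.5277 0.2258 0.1856] psi 1.4563 tilt [-0.0014  0.009 ] q [0.205 0.515 1.611 0.011 1.015 0.314] F [ 0.82 -0.46  0.4 ] T [-0.002  0.112 -0.286] gap 0.643
```

Request:
servo_tool(
  motion=[
    [0,0,-0.2,0,0,-0.06,-1],
  ],
)

```text
t: 7.92
tcp_pos: [0.5276, 0.2258, 0.1859]
tool_rot: [0.726, 0.688, 0.002, -0.004]
force: [-0.4, -0.3, -2.6]
finger_gap: 0.647
```

Request:
servo_tool(
  motion=[
    [0,0,-0.2,0,0,-0.06,-1],
  ],
)

```text
t: 8.0
tcp_pos: [0.5276, 0.2258, 0.186]
tool_rot: [0.704, 0.71, 0.002, -0.004]
force: [1.5, 0.1, -2.8]
finger_gap: 0.648
```

Run:
```python
from h import *
from station import manip
st(manip)
```

```text
t8.00 tcp [0.5276 0.2258 0.186 ] psi 1.5796 tilt [-0.0024  0.0093] q [0.205 0.515 1.61  0.011 1.017 0.19 ] F [ 1.51  0.07 -2.79] T [ 0.019 -0.08  -0.319] gap 0.648
```

Request:
servo_tool(
  motion=[
    [0,0,0.2,0,0,-0.04,-1],
  ],
)

```text
t: 8.08
tcp_pos: [0.5277, 0.2258, 0.1859]
tool_rot: [0.689, 0.725, 0.003, -0.004]
force: [0.8, 0.5, 2.2]
finger_gap: 0.643
```

Run:
```python
from h import *
from station import manip
st(manip)
```

```text
t8.08 tcp [0.5277 0.2258 0.1859] psi 1.6208 tilt [-0.0028  0.0096] q [0.205 0.515 1.61  0.012 1.017 0.148] F [0.83 0.48 2.19] T [ 0.003  0.196 -0.285] gap 0.643
```

Request:
servo_tool(
  motion=[
    [0,0,0.2,0,0,-0.03,-1],
  ],
)

```text
t: 8.17
tcp_pos: [0.5277, 0.2258, 0.1859]
tool_rot: [0.678, 0.735, 0.002, -0.004]
force: [0.4, 1.2, 1.4]
finger_gap: 0.644
```

Run:
```python
from h import *
from station import manip
st(manip)
```

```text
t8.17 tcp [0.5277 0.2258 0.1859] psi 1.6512 tilt [-0.0032  0.0098] q [0.204 0.516 1.61  0.012 1.018 0.118] F [0.38 1.2  1.43] T [-0.033  0.197 -0.356] gap 0.644
```

Request:
servo_tool(
  motion=[
    [0,0,0.1,0,0,0,0.8],
    [0,0,0,0,0,0,0.9],
    [0,0,0,0,0,0,1],
    [0,0,0,0,0,0,1],
  ],
)

```text
t: 8.5
tcp_pos: [0.5272, 0.2254, 0.1856]
tool_rot: [0.678, 0.735, 0.002, -0.005]
force: [0.0, 0.1, 0.2]
finger_gap: 0.998
```

Run:
```python
from h import *
from station import manip
st(manip)
for n in("side","top"):
    s=manip.snapshot(n); pickle.dump(s,open(n+'3.pkl','wb'))
    x0,y0=(195,200) if n=='side' else (190,200)
    cv2.imwrite(f'pics/{n}3.png',cv2.resize(s['frame'][y0:y0+150,x0:x0+200,::-1],None,fx=4,fy=4))
```

```text
t8.50 tcp [0.5272 0.2254 0.1856] psi 1.6503 tilt [-0.0046  0.0085] q [0.204 0.516 1.61  0.011 1.019 0.119] F [0.02 0.13 0.19] T [ 0.006  0.044 -0.036] gap 0.998
```

View pics/side3.png

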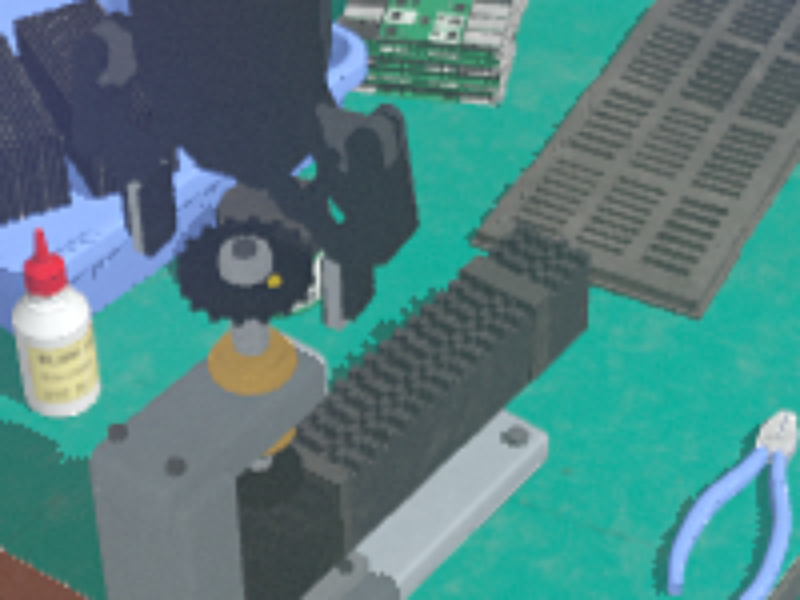

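Request:
servo_tool(
  motion=[
    [0,0,-20,0,0,0,1],
    [0,0,-30,0,0,0,1],
    [0,0,-25,0,0,0,1],
    [0,0,0,0,0,0,1],
  ],
)

```text
t: 8.93
tcp_pos: [0.5259, 0.2243, 0.2608]
tool_rot: [0.679, 0.734, -0.002, -0.007]
force: [0.8, 0.4, 0.6]
finger_gap: 1.001
```

Run:
```python
from h import *
from station import manip
go(manip,[.518,.1045,.25],1.525)
```

```text
t8.93 tcp [0.5259 0.2243 0.2608] psi 1.6497 tilt [-0.012   0.0068] q [0.203 0.426 1.528 0.01  1.198 0.12 ] F [0.8  0.44 0.57] T [ 0.028 -0.048 -0.005] gap 1.001
tool shift mm [-118.91  -17.24   10.06]
rotvec [-0.0119 -0.007   0.1248]
```

Request:
servo_tool(
  motion=[
    [-30,-4.5,0,0,0,0,1],
    [-30,-4.5,0,0,0,0,1],
    [-30,-4.5,0,0,0,0,1],
    [-29,-4,0,0,0,0,1],
    [0,0,0,-0.012,-0.007,0.12,1],
    [0,0,0,0,0,0,1],
  ],
)

```text
t: 9.43
tcp_pos: [0.5182, 0.1011, 0.2603]
tool_rot: [0.721, 0.693, 0.002, 0.002]
force: [1.3, -0.3, -0.3]
finger_gap: 0.997
```

Run:
```python
from h import *
from station import manip
go(manip,[.518,.1045,.10],1.525)
for n in("side","top"):
    s=manip.snapshot(n); pickle.dump(s,open(n+'4.pkl','wb'))
    x0,y0=(195,200) if n=='side' else (190,180)
    cv2.imwrite(f'pics/{n}4.png',cv2.resize(s['frame'][y0:y0+150,x0:x0+200,::-1],None,fx=4,fy=4))
```

```text
t9.43 tcp [0.5182 0.1011 0.2603] psi 1.5303 tilt [0.0055 0.0005] q [-2.000e-02  3.590e-01  1.644e+00  1.000e-03  1.133e+00  2.100e-02] F [ 1.3  -0.33 -0.32] T [0.001 0.041 0.014] gap 0.997
tool shift mm [  3.29  -1.21 160.28]
rotvec [ 0.0055 -0.0007  0.0053]
```

View pics/side4.png

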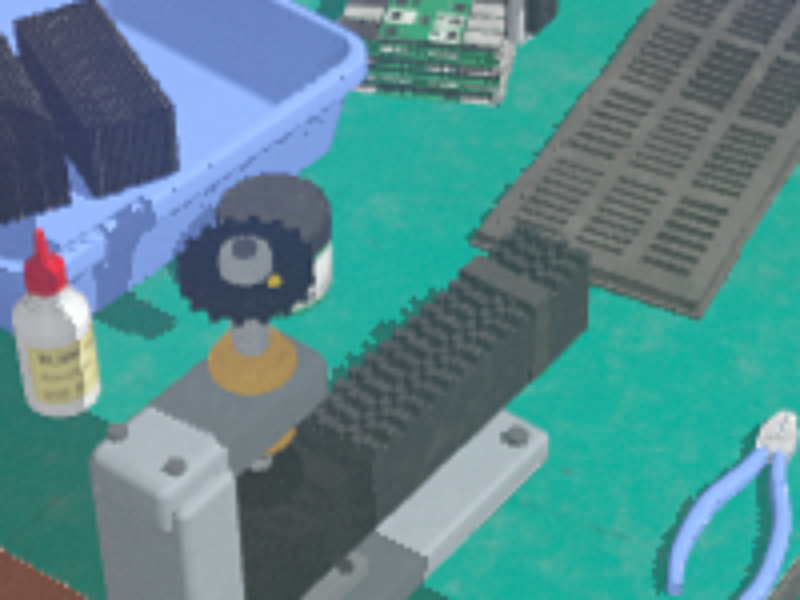

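View pics/top4.png

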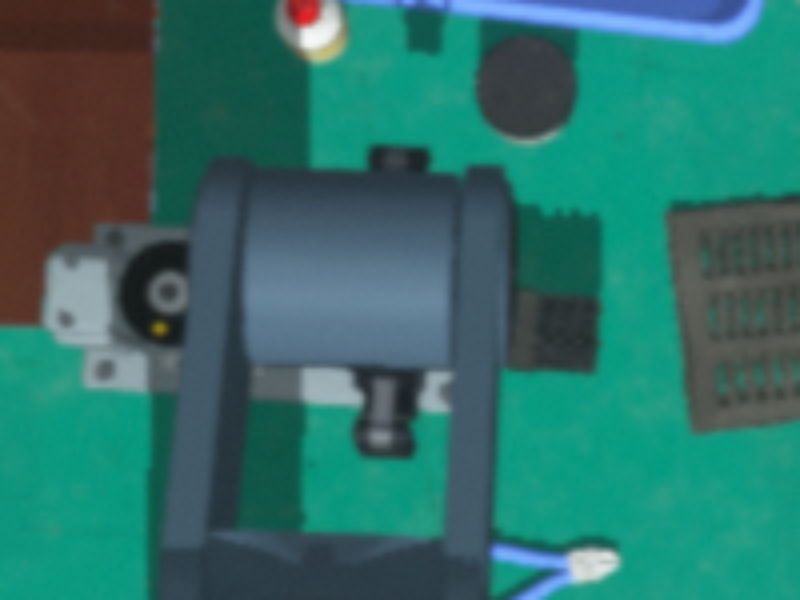

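Request:
servo_tool(
  motion=[
    [-26,-1,25,0,0,0,1],
    [0,0,35,0,0,0,1],
    [0,0,35,0,0,0,1],
    [0,0,35,0,0,0,1],
    [0,0,20,0,0,0,1],
    [0,0,0,0,0,0,1],
  ],
)

```text
t: 10.03
tcp_pos: [0.5249, 0.0798, 0.108]
tool_rot: [0.711, 0.703, 0.008, 0.006]
force: [-0.0, 0.0, 0.4]
finger_gap: 0.997
```

Run:
```python
from h import *
from station import manip
go(manip,[.517,.0745,.034],1.525)
for n in("side",):
    s=manip.snapshot(n); pickle.dump(s,open(n+'5.pkl','wb'))
    x0,y0=(195,150) if n=='side' else (190,180)
    cv2.imwrite(f'pics/{n}5.png',cv2.resize(s['frame'][y0:y0+150,x0:x0+200,::-1],None,fx=4,fy=4))
```

```text
t10.03 tcp [0.5249 0.0798 0.108 ] psi 1.5587 tilt [0.02   0.0016] q [-0.061  0.581  1.792  0.004  0.748 -0.052] F [-0.03  0.03  0.38] T [0.053 0.057 0.003] gap 0.997
tool shift mm [-5.51 -9.3  73.81]
rotvec [ 0.02   -0.0022  0.0337]
```

View pics/side5.png

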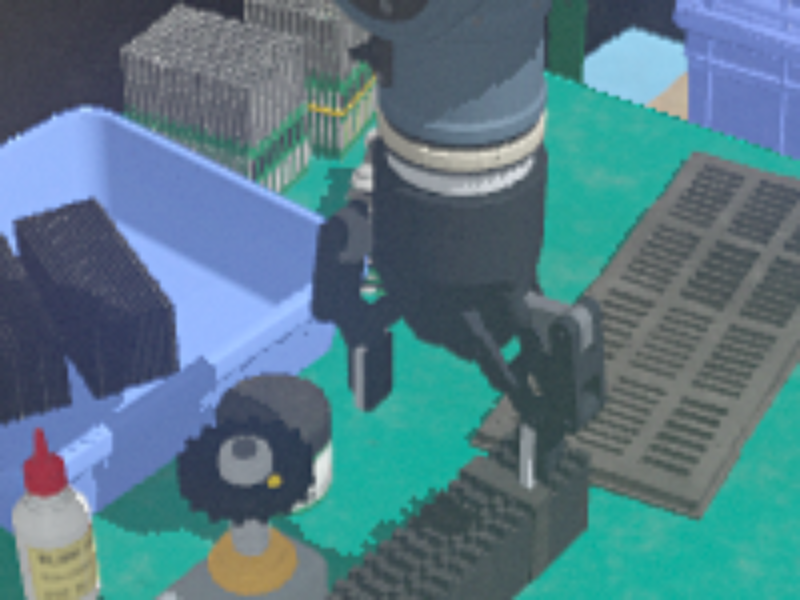

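Request:
servo_tool(
  motion=[
    [-5,-9,0,0.02,0,0.034,1],
    [0,0,10,0,0,0,1],
    [0,0,5,0,0,0,1],
    [0,0,0,0,0,0,1],
  ],
)

```text
t: 10.42
tcp_pos: [0.5189, 0.0761, 0.097]
tool_rot: [0.723, 0.691, 0.003, 0.002]
force: [-0.9, 0.3, 0.4]
finger_gap: 1.0
```

Run:
```python
from h import *
from station import manip
go(manip,[.517,.0745,.034],1.525)
for n in("side",'top'):
    s=manip.snapshot(n); pickle.dump(s,open(n+'6.pkl','wb'))
    x0,y0=(245,200) if n=='side' else (190,180)
    cv2.imwrite(f'pics/{n}6.png',cv2.resize(s['frame'][y0:y0+120,x0:x0+160,::-1],None,fx=5,fy=5))
```

```text
t10.42 tcp [0.5189 0.0761 0.097 ] psi 1.5267 tilt [0.0075 0.0019] q [-0.069  0.598  1.805  0.004  0.731 -0.028] F [-0.86  0.29  0.45] T [-0.027  0.019  0.009] gap 1.000
tool shift mm [-1.8  -2.27 62.94]
rotvec [ 0.0075 -0.0022  0.0017]
```

View pics/side6.png

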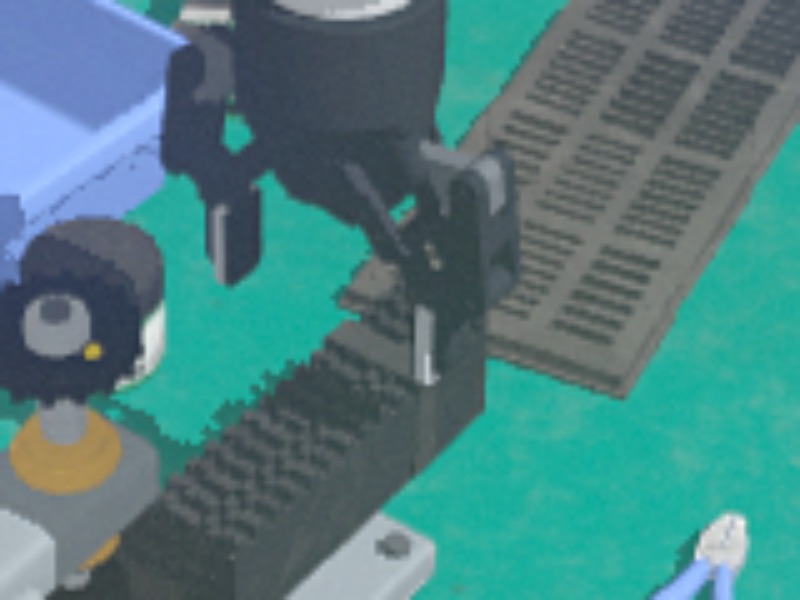

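Request:
servo_tool(
  motion=[
    [-1,-3,8,0.008,0,0,1],
    [0,-1,15,0.003,0,0,1],
    [0,-1,15,0.003,0,0,1],
    [0,-1,13,0.003,0,0,1],
    [0,0,0,0,0,0,1],
  ],
)

```text
t: 10.93
tcp_pos: [0.5162, 0.075, 0.0472]
tool_rot: [0.722, 0.692, 0.001, -0.001]
force: [-0.6, 0.3, 0.7]
finger_gap: 1.0
```

Run:
```python
from h import *
from station import manip
go(manip,[.517,.0745,.034],1.525)
```

```text
t10.93 tcp [0.5162 0.075  0.0472] psi 1.5272 tilt [-0.0003  0.0019] q [-0.071  0.688  1.83   0.003  0.624 -0.03 ] F [-0.56  0.34  0.73] T [ 0.015 -0.001 -0.017] gap 1.000
tool shift mm [-0.47  0.87 13.15]
rotvec [-0.0004 -0.0019  0.0022]
```

Request:
servo_tool(
  motion=[
    [0,0,8,0,0,0,1],
    [0,0,6,0,0,0,1],
    [0,0,0,0,0,0,1],
  ],
)

```text
t: 11.18
tcp_pos: [0.5167, 0.0748, 0.0325]
tool_rot: [0.722, 0.692, 0.001, -0.0]
force: [0.4, -1.2, 0.9]
finger_gap: 0.999
```

Run:
```python
from h import *
from station import manip
go(manip,[.517,.0745,.034],1.525)
for n in("side",):
    s=manip.snapshot(n); pickle.dump(s,open(n+'7.pkl','wb'))
    x0,y0=(245,200) if n=='side' else (190,180)
    cv2.imwrite(f'pics/{n}7.png',cv2.resize(s['frame'][y0:y0+120,x0:x0+160,::-1],None,fx=5,fy=5))
```

```text
t11.18 tcp [0.5167 0.0748 0.0325] psi 1.5272 tilt [0.0008 0.0018] q [-0.072  0.716  1.833  0.003  0.592 -0.031] F [ 0.37 -1.16  0.92] T [0.009 0.03  0.025] gap 0.999
tool shift mm [-0.29  0.29 -1.45]
rotvec [ 0.0007 -0.0018  0.0022]
```

View pics/side7.png

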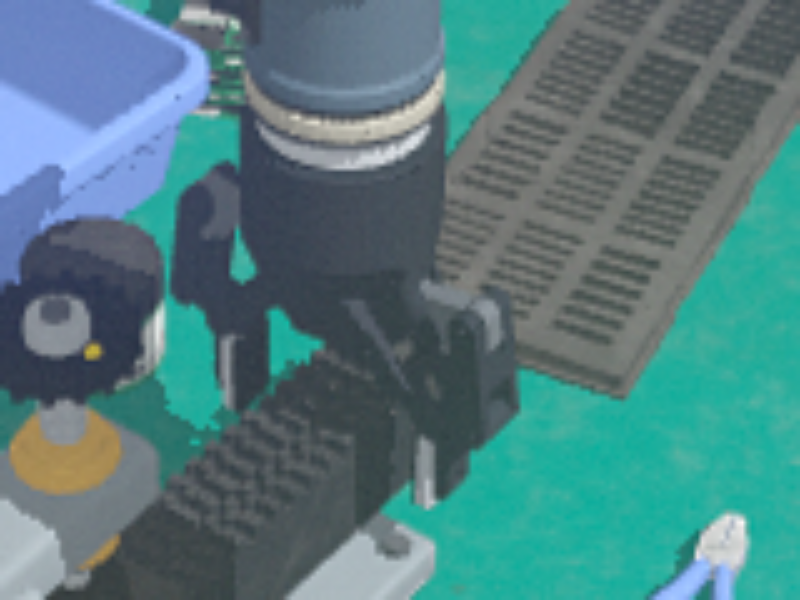

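Request:
servo_tool(
  motion=[
    [0,0,0,0,0,0,0.4],
    [0,0,0,0,0,0,0.2],
    [0,0,0,0,0,0,-1],
    [0,0,0,0,0,0,-1],
    [0,0,0,0,0,0,-1],
    [0,0,0,0,0,0,-1],
  ],
  grip_force=60,
)

```text
t: 11.73
tcp_pos: [0.5185, 0.0747, 0.0351]
tool_rot: [0.722, 0.692, 0.003, 0.001]
force: [0.1, 0.7, -1.7]
finger_gap: 0.505
```

Run:
```python
from h import *
from station import manip
s,M=st(manip)
d=np.array([-.046,-.999,0]);print('dir tool',M.T@d)
```

```text
t11.73 tcp [0.5185 0.0747 0.0351] psi 1.5275 tilt [0.0057 0.0014] q [-0.071  0.711  1.832  0.003  0.593 -0.031] F [ 0.05  0.7  -1.67] T [-0.091  0.048 -0.021] gap 0.505
dir tool [-1.0000536  -0.00268313 -0.00161096]
```

Request:
servo_tool(
  motion=[
    [-4,0,0.3,0,0,0,-1],
    [-8,0,0.3,0,0,0,-1],
    [-8,0,0.3,0,0,0,-1],
  ],
)

```text
t: 11.98
tcp_pos: [0.5175, 0.0551, 0.0343]
tool_rot: [0.722, 0.692, 0.003, 0.001]
force: [-0.2, 4.1, 6.0]
finger_gap: 0.509
```

Run:
```python
from h import *
from station import manip
s,M=st(manip)
s=manip.snapshot('side')
x0,y0=(195,200)
cv2.imwrite('pics/side8.png',cv2.resize(s['frame'][y0:y0+150,x0:x0+200,::-1],None,fx=4,fy=4))
```

```text
t11.98 tcp [0.5175 0.0551 0.0343] psi 1.5296 tilt [0.0059 0.0021] q [-0.11   0.71   1.841  0.005  0.584 -0.073] F [-0.16  4.12  6.03] T [ 0.607  0.081 -0.   ] gap 0.509
```

View pics/side8.png

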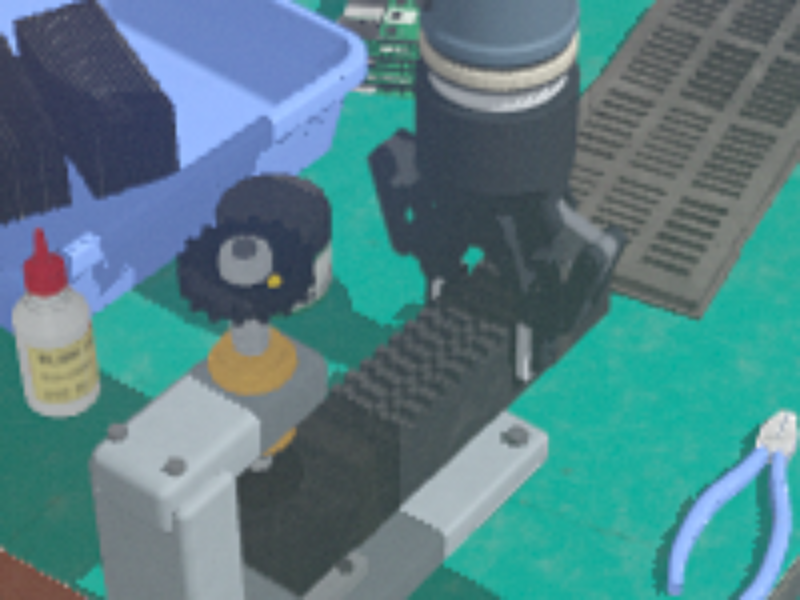

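Request:
servo_tool(
  motion=[
    [-10,0,-0.5,0,0,0,-1],
    [-10,0,-0.2,0,0,0,-1],
  ],
)

```text
t: 12.2
tcp_pos: [0.5162, 0.0326, 0.0349]
tool_rot: [0.721, 0.693, 0.002, 0.001]
force: [0.4, -0.0, -0.7]
finger_gap: 0.511
```

Request:
servo_tool(
  motion=[
    [-10,0,0,0,0,0,-1],
    [-10,0,0,0,0,0,-1],
  ],
)

```text
t: 12.37
tcp_pos: [0.5151, 0.0098, 0.0346]
tool_rot: [0.721, 0.693, 0.002, 0.001]
force: [0.4, 0.2, -0.8]
finger_gap: 0.512
```

Request:
servo_tool(
  motion=[
    [-10,0,0,0,0,0,-1],
    [0,0,0,0,0,0,-1],
  ],
)

```text
t: 12.53
tcp_pos: [0.5146, -0.0041, 0.0344]
tool_rot: [0.722, 0.691, 0.002, 0.001]
force: [-0.2, -0.4, 0.6]
finger_gap: 0.509
```

Run:
```python
from h import *
from station import manip
s,M=st(manip)
for n in("side",'top'):
    s=manip.snapshot(n)
    x0,y0=(195,200)
    cv2.imwrite(f'pics/{n}9.png',cv2.resize(s['frame'][y0:y0+150,x0:x0+200,::-1],None,fx=4,fy=4))
```

```text
t12.53 tcp [ 0.5146 -0.0041  0.0344] psi 1.5269 tilt [0.0045 0.0006] q [-0.226  0.707  1.855  0.003  0.576 -0.185] F [-0.16 -0.42  0.59] T [ 0.061 -0.006 -0.012] gap 0.509
```

View pics/side9.png

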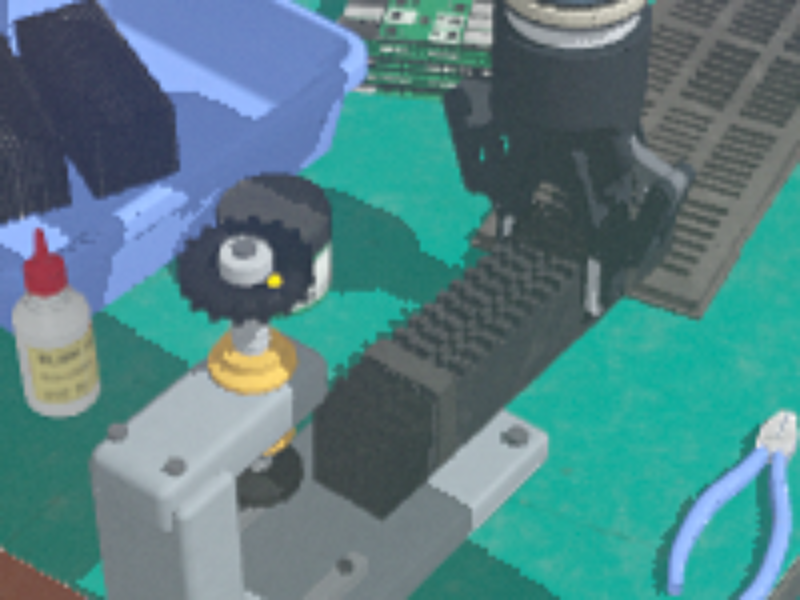

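View pics/top9.png

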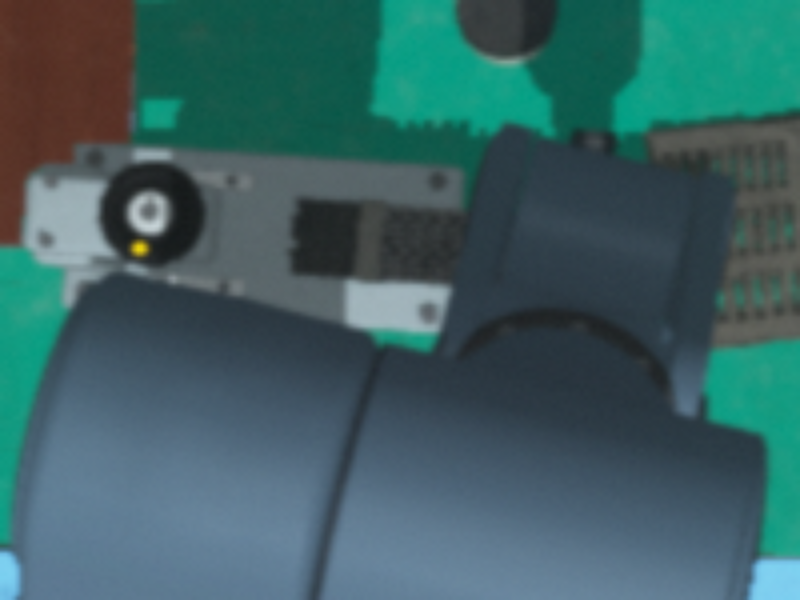

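Request:
servo_tool(
  motion=[
    [0,0,-8,0,0,0,-1],
    [0,0,-12,0,0,0,-1],
    [0,0,-12,0,0,0,-1],
    [0,0,0,0,0,0,-1],
  ],
)

```text
t: 12.97
tcp_pos: [0.5133, -0.0016, 0.0676]
tool_rot: [0.722, 0.692, 0.001, -0.0]
force: [-1.2, 0.4, -1.2]
finger_gap: 0.507
```

Run:
```python
from h import *
from station import manip
go(manip,[.548,-.2527,.065],1.693)
for n in("side",):
    s=manip.snapshot(n)
    x0,y0=(195,200)
    cv2.imwrite(f'pics/{n}10.png',cv2.resize(s['frame'][y0:y0+150,x0:x0+200,::-1],None,fx=4,fy=4))
```

```text
t12.97 tcp [ 0.5133 -0.0016  0.0676] psi 1.5287 tilt [0.0016 0.0018] q [-0.222  0.644  1.844  0.003  0.653 -0.183] F [-1.19  0.42 -1.18] T [-0.037 -0.005 -0.009] gap 0.507
tool shift mm [-249.45   45.18    2.24]
rotvec [ 0.0016 -0.0017 -0.1643]
```

View pics/side10.png

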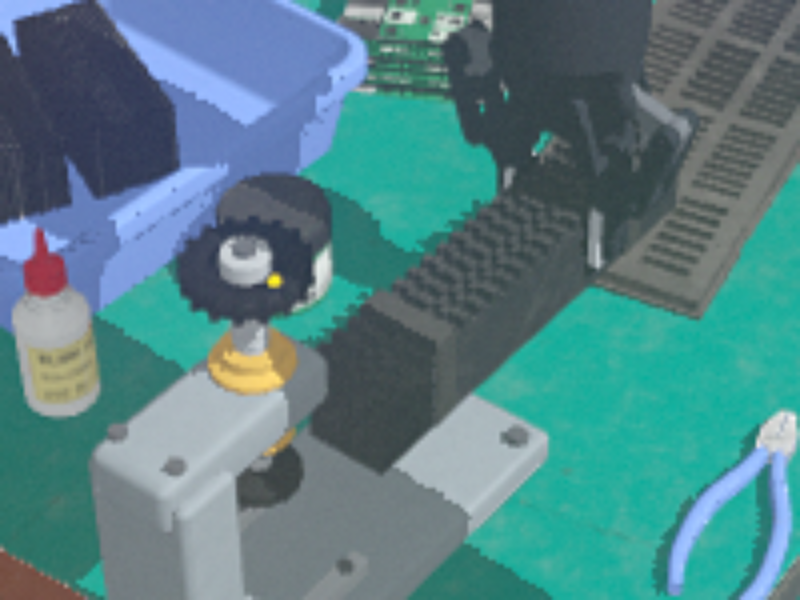

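Request:
servo_tool(
  motion=[
    [-12,2,0,0,0,0,-1],
    [-24,4.5,0,0,0,0,-1],
    [-24,4.5,0,0,0,0,-1],
    [-24,4.5,0,0,0,0,-1],
    [-24,4.5,0,0,0,0,-1],
    [-24,4.5,0,0,0,0,-1],
    [-24,4.5,0,0,0,0,-1],
    [-24,4.5,0,0,0,0,-1],
    [-24,4.5,0,0,0,0,-1],
    [-14,3,0,0,0,0,-1],
    [-6,1,0,0,0,0,-1],
    [0,0,0,0,0,0,-1],
  ],
)

```text
t: 14.02
tcp_pos: [0.5441, -0.2402, 0.0594]
tool_rot: [0.719, 0.695, -0.001, -0.004]
force: [0.6, -0.5, -1.6]
finger_gap: 0.512
```

Request:
servo_tool(
  motion=[
    [0,0,0,0,0,-0.04,-1],
    [0,0,0,0,0,-0.06,-1],
    [0,0,0,0,0,-0.05,-1],
    [0,0,0,0,0,0,-1],
  ],
)

```text
t: 14.35
tcp_pos: [0.5414, -0.2356, 0.0576]
tool_rot: [0.662, 0.75, -0.001, -0.008]
force: [1.0, -0.2, -1.3]
finger_gap: 0.51
```

Run:
```python
from h import *
from station import manip
go(manip,[.548,-.2527,.04],1.693)
for n in("side",'top'):
    s=manip.snapshot(n); pickle.dump(s,open(n+'11.pkl','wb'))
    x0,y0=(295,130) if n=='side' else (310,190)
    cv2.imwrite(f'pics/{n}11.png',cv2.resize(s['frame'][y0:y0+150,x0:x0+200,::-1],None,fx=4,fy=4))
```

```text
t14.35 tcp [ 0.5414 -0.2356  0.0576] psi 1.6955 tilt [-0.0134  0.009 ] q [-0.6    0.727  1.636 -0.     0.794 -0.724] F [ 0.98 -0.16 -1.33] T [-0.079 -0.009  0.006] gap 0.510
tool shift mm [-17.94   4.68  17.37]
rotvec [-0.0122 -0.0105  0.0025]
```

View pics/side11.png

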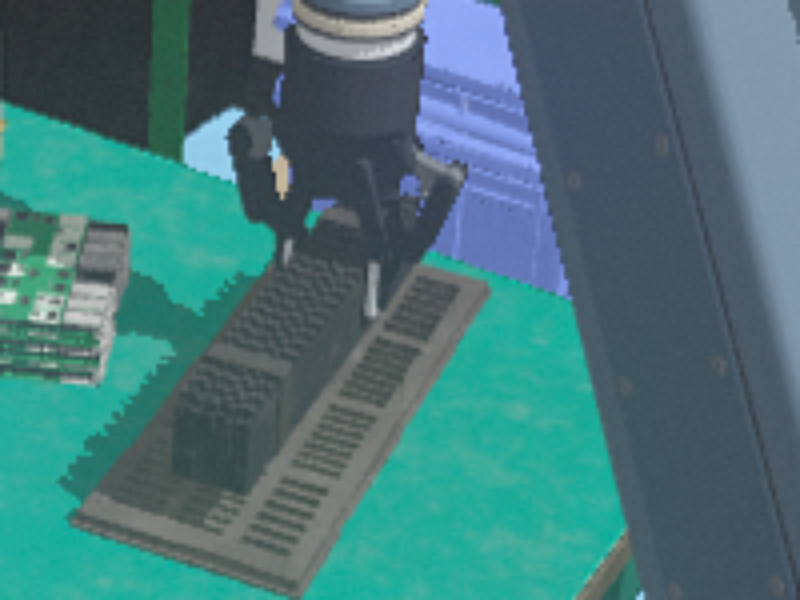

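View pics/top11.png

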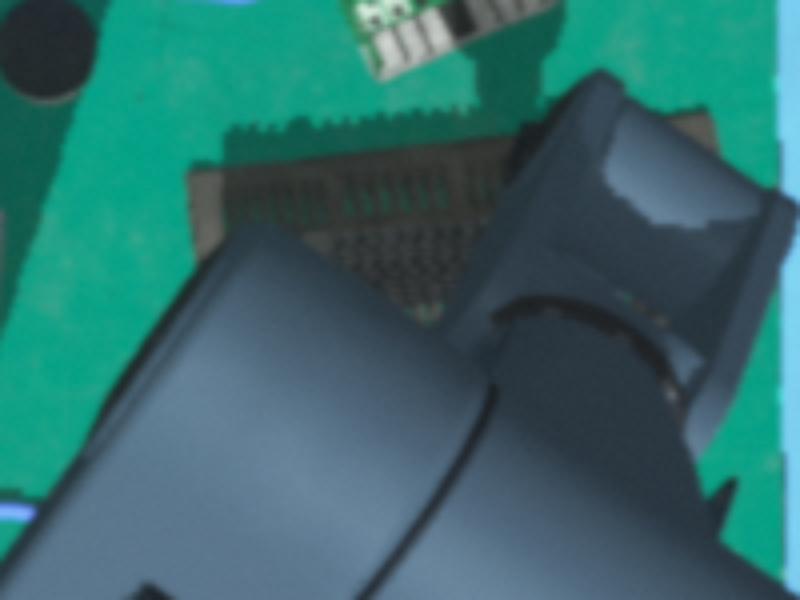

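Request:
servo_tool(
  motion=[
    [-8,2,0,-0.012,-0.01,0,-1],
    [-10,3,2,0,0,0,-1],
    [0,0,5,0,0,0,-1],
    [0,0,5,0,0,0,-1],
    [0,0,0,0,0,0,-1],
  ],
)

```text
t: 14.87
tcp_pos: [0.5497, -0.2533, 0.0446]
tool_rot: [0.663, 0.749, 0.0, 0.001]
force: [-0.2, -0.7, -1.5]
finger_gap: 0.511
```

Run:
```python
from h import *
from station import manip
go(manip,[.548,-.2527,.0244],1.693)
for n in("side",):
    s=manip.snapshot(n); pickle.dump(s,open(n+'12.pkl','wb'))
    x0,y0=(295,130) if n=='side' else (310,190)
    cv2.imwrite(f'pics/{n}12.png',cv2.resize(s['frame'][y0:y0+150,x0:x0+200,::-1],None,fx=4,fy=4))
```

```text
t14.87 tcp [ 0.5497 -0.2533  0.0446] psi 1.6925 tilt [ 0.0017 -0.0007] q [-6.160e-01  7.560e-01  1.615e+00  1.000e-03  7.690e-01 -7.380e-01] F [-0.16 -0.7  -1.51] T [-0.072  0.025  0.07 ] gap 0.511
tool shift mm [ 0.83 -1.69 20.23]
rotvec [ 0.0016  0.0009 -0.0005]
```

View pics/side12.png

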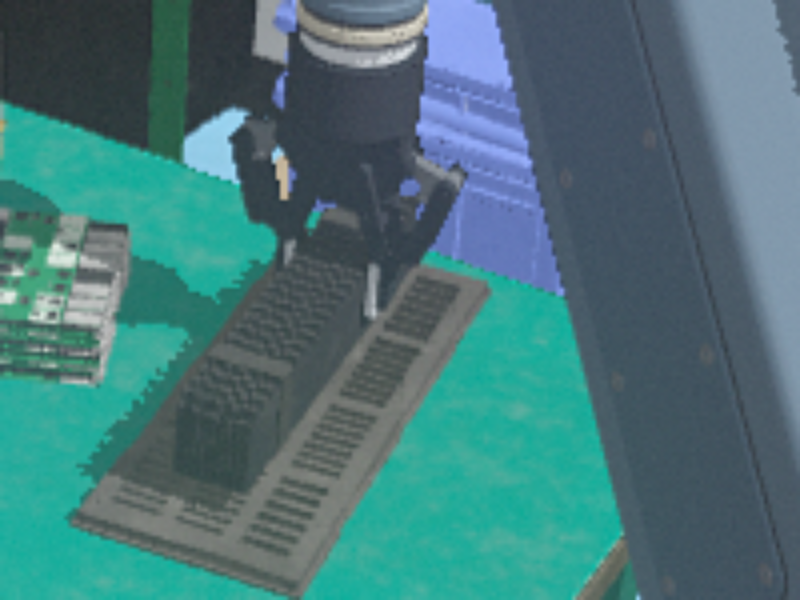

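Well placed over the tray and still about 20 mm above it, with the near end at about (175–250, 490) in the crop. I'll lower it gently.

Request:
servo_tool(
  motion=[
    [0,-2,6,0,0,0,-1],
    [0,0,5,0,0,0,-1],
    [0,0,4,0,0,0,-1],
    [0,0,0,0,0,0,-1],
  ],
)

```text
t: 15.25
tcp_pos: [0.547, -0.2531, 0.0279]
tool_rot: [0.663, 0.749, 0.0, 0.0]
force: [-0.6, 0.5, -0.7]
finger_gap: 0.511
```

Run:
```python
from h import *
from station import manip
go(manip,[.548,-.2527,.0244],1.693)
```

```text
t15.25 tcp [ 0.547  -0.2531  0.0279] psi 1.6921 tilt [0.0005 0.0003] q [-6.190e-01  7.810e-01  1.625e+00  1.000e-03  7.350e-01 -7.410e-01] F [-0.58  0.55 -0.74] T [-0.069  0.038 -0.016] gap 0.511
tool shift mm [0.28 1.08 3.55]
rotvec [ 0.0005 -0.0002 -0.0009]
```

Request:
servo_tool(
  motion=[
    [0,0,2,0,0,0,-1],
  ],
)

```text
t: 15.33
tcp_pos: [0.547, -0.2531, 0.0258]
tool_rot: [0.663, 0.749, 0.0, 0.0]
force: [0.0, -0.8, -2.0]
finger_gap: 0.509
```

Request:
servo_tool(
  motion=[
    [0,0,1.5,0,0,0,-1],
  ],
)

```text
t: 15.42
tcp_pos: [0.5468, -0.2529, 0.0244]
tool_rot: [0.663, 0.749, 0.0, -0.0]
force: [-3.3, 0.0, 15.6]
finger_gap: 0.504
```

Run:
```python
from h import *
from station import manip
go(manip,[.548,-.2527,.0244],1.693)
```

```text
t15.42 tcp [ 0.5468 -0.2529  0.0244] psi 1.6921 tilt [-0.0001  0.0007] q [-6.190e-01  7.870e-01  1.626e+00  1.000e-03  7.290e-01 -7.410e-01] F [-3.300e+00  1.000e-02  1.556e+01] T [ 0.273  0.396 -0.022] gap 0.504
tool shift mm [0.08 1.26 0.03]
rotvec [-0.     -0.0007 -0.0009]
```

Contact with the tray (15 N up). Back off slightly, then open.

Request:
servo_tool(
  motion=[
    [0,0,-0.2,0,0,0,-1],
    [0,0,0,0,0,0,-0.1],
    [0,0,0,0,0,0,0.3],
    [0,0,0,0,0,0,0.6],
    [0,0,0,0,0,0,1],
    [0,0,0,0,0,0,1],
    [0,0,0,0,0,0,1],
  ],
)

```text
t: 16.0
tcp_pos: [0.5477, -0.2532, 0.0256]
tool_rot: [0.663, 0.749, 0.0, 0.001]
force: [-0.1, -0.4, 0.7]
finger_gap: 1.003
```

Run:
```python
from h import *
from station import manip
st(manip)
```

```text
t16.00 tcp [ 0.5477 -0.2532  0.0256] psi 1.6922 tilt [ 0.002  -0.0005] q [-6.180e-01  7.850e-01  1.625e+00  1.000e-03  7.300e-01 -7.410e-01] F [-0.14 -0.35  0.66] T [ 0.022 -0.023 -0.024] gap 1.003
```

Request:
servo_tool(
  motion=[
    [0,0,-10,0,0,0,1],
    [0,0,-20,0,0,0,1],
    [0,0,-25,0,0,0,1],
    [0,0,-30,0,0,0,1],
    [0,0,-35,0,0,0,1],
    [0,0,-35,0,0,0,1],
    [0,0,0,0,0,0,1],
  ],
)

```text
t: 16.58
tcp_pos: [0.5462, -0.2524, 0.188]
tool_rot: [0.663, 0.749, 0.0, -0.002]
force: [1.8, 0.2, 0.4]
finger_gap: 1.002
```

Request:
servo_tool(
  motion=[
    [-30,0,-10,0,0,0,1],
    [-35,-25,0,0,0,0,1],
    [-35,-25,0,0,0,0,1],
    [-35,-25,0,0,0,0,1],
    [-35,-25,0,0,0,0,1],
    [-35,-25,0,0,0,0,1],
    [-35,-25,0,0,0,0,1],
    [-35,-25,0,0,0,0,1],
    [0,0,0,0,0,0,1],
  ],
)

```text
t: 17.33
tcp_pos: [0.4095, -0.5463, 0.2081]
tool_rot: [0.659, 0.752, -0.001, 0.006]
force: [-0.8, -0.5, 0.6]
finger_gap: 1.001
```

Run:
```python
from h import *
from station import manip
st(manip)
for n in("side",'top'):
    s=manip.snapshot(n); pickle.dump(s,open(n+'13.pkl','wb'))
    cv2.imwrite(f'pics/{n}13.png',s['frame'][:,:,::-1])
    x0,y0=(340,200); 
    if n=='top': cv2.imwrite(f'pics/{n}13c.png',cv2.resize(s['frame'][y0:y0+100,x0:x0+170,::-1],None,fx=4.5,fy=4.5))
```

```text
t17.33 tcp [ 0.4095 -0.5463  0.2081] psi 1.7020 tilt [ 0.0074 -0.0092] q [-1.092  0.626  1.308  0.002  1.196 -1.224] F [-0.76 -0.54  0.55] T [ 0.09  -0.001 -0.001] gap 1.001
```

View pics/side13.png

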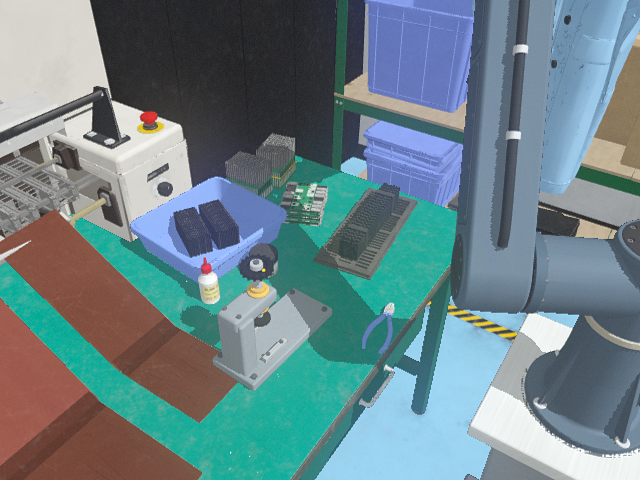

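View pics/top13.png

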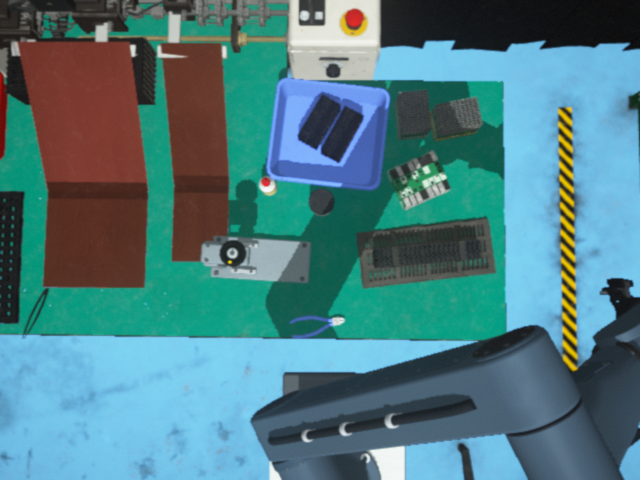

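View pics/top13c.png

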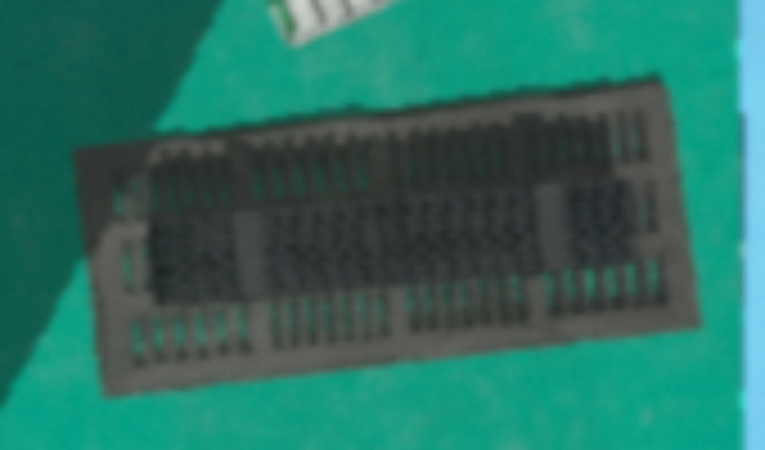

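Run:
```python
from h import *
from station import manip
t=pickle.load(open('top13.pkl','rb'));D=lambda x,y:(x/4.5+340,y/4.5+200)
b=np.array([onz(t,D(*p),.063) for p in[(150,215),(630,182),(635,262),(153,303)]]);c=b.mean(0)
a=b[1]+b[2]-b[0]-b[3];print(c,'yaw',np.arctan2(-a[0],-a[1])*-1)
d=c[:2]-np.array([.5428,-.2086]);y=.122
print('in tray x,y mm',1e3*(d@[np.cos(y),np.sin(y)]),1e3*(d@[-np.sin(y),np.cos(y)]))
for p in(0,13):
    for n in('top',):
        s=pickle.load(open(f'{n}{p}.pkl','rb'));f=s['frame'].astype(int)
        m=(f[...,0]>150)&(f[...,1]>120)&(f[...,2]<80);m[:235]=0;m[270:]=0;m[:,:215]=0;m[:,255:]=0
        ys,xs=np.nonzero(m);print(n,p,xs.mean(),ys.mean(),len(xs))
print(manip.sign_off())
```

```text
[ 0.53901875 -0.20302425  0.063     ] yaw 0.08954052336249885
in tray x,y mm -3.074591599827358 5.994471876381506
top 0 231.0 244.28571428571428 7
top 13 229.5 261.8 10
the job is handed in; nothing more can be done
None
```

The press is open and the bundle is on the grey tray, so I handed the job in at about 17 s of the 72 s allowed. The hand-in reports no verdict, and two of the press conditions I could only infer.

**Press:** I turned the wheel about 2.65 rad counter-clockwise, and it rose about 14.8 mm, close to 5.8 mm per rad. The hand rode up with it, with vertical force within about 4 N throughout. At the stop the rise ended and the hand was pulled down by about 3 N. I then turned about 0.15 rad further, which I estimate leaves the nut about 0.9 mm down (roughly 13 N). This is worked out from angle and lead, because the nut itself cannot be sensed. The wheel's yellow mark showed about 2.69 rad of rotation, so the grip did not visibly slip.

**Bundle:** I gripped it near its front and slid it about 79 mm out from under the raised foot. I then carried it level to the tray and set it down with about 15 N of contact, and opened the gripper.

**Last checks:**
- **Position:** the bundle's centre measured about 3 mm across and 6 mm along from the tray's centre.
- **Alignment:** its long axis is about 0.03 rad off the tray's, and it looks flat.
- **Surroundings:** the bystanders look unmoved in the pictures, and the arm is standing clear.
- **Not measured:** I did not measure the foot's height. In the pictures it is raised, and the bundle slid out with at most about 4 N of drag.

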